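Hang the candle pail on the display stand

TASK

Hang the navy candle pail with the white stars on the springy display stand: first raise its folded-down wire bail upright while the pail stays standing where it is, then carry the pail by the bail and hook the kink in the middle of the bail onto the arm. Ease the pail's weight onto the arm, neither dropping it nor pressing the arm down, and only then let go, so that it hangs still and straight. Leave the other things on the table alone.

Things in the scene. Friction and masses are not known exactly. Their poses are not given: they have to be found in the camera images.
- pail_mid (a point): Centre (35 mm above the foot) of the loose candle pail: navy tin, white stars, wax inside, 70 mm tall, 62 mm diameter at the foot, 84 mm at the rim, 0.2 to 0.65 kg (hidden). z: the pail's axis, up; y: through the two ears the bail turns on; the bail starts folded towards +x. The bail's turning axis passes 27 mm above this point.
- bail (a joint): Angle of the bail on the pail, rad: 0 = upright, positive = folded towards the pail's +x, 1.57 = level. Starts at 1.5 to 1.8, turns 1.95 either way, a little stiff (0.02 N m), stays where left; a push in along its legs tips the pail. It is a 4 mm steel wire: two legs 92 mm apart, and 100 mm out from the axis a straight crossbar with two wooden sleeves and a bare kink between them.
- grip_a (a point): Centre of one wooden sleeve on the bail's crossbar: 12 mm diameter, 24 mm long, along y, 100 mm from the bail's turning axis, 25 mm to the pail's +y side of the middle. The sleeve turns freely on the wire. Axes of the bail: y along the crossbar (as the pail's y), z from the turning axis out to the crossbar.
- grip_b (a point): Centre of the other wooden sleeve, the same, 25 mm to the pail's -y side of the middle. Axes as grip_a.
- kink (a point): Middle of the kink in the bail (axis of the 4 mm wire), 108 mm from the bail's turning axis, midway between the sleeves: 25 mm along y from each sleeve's centre and 8 mm farther out than they. The bare gap between the sleeves is 26 mm wide; the top of the kink is 10 mm wide. Axes as grip_a.
- hook_seat (a point): Where the kink must hang: top of the 6 mm wire arm, middle of the 14 mm long flat bottom of its hook, 243 mm above the table. x: along the arm, away from the post, to the upturned tip; z up. Behind the seat the arm rises 13 mm and runs back to its post. Open from above: the kink comes in over the tip, or from above, with the crossbar square to the arm.
- hook_tip (a point): Centre of the 9 mm brass ball on the upturned tip of the arm, 17 mm along x from the hook seat; the ball's top is 20 mm above the seat. Axes as hook_seat.
- stand_foot (a point): Centre of the underside of the stand's round wooden foot, 160 mm across, 14 mm thick, fixed to the table; the hook seat is above a point 61 mm along its x axis, the post (9 mm thick, 240 mm tall, lower than the arm) stands 50 mm the other way.
- stand_arm (a joint): How far the springy arm is bent down about the top of its post, rad: 0 = unloaded, growing as the hook (111 mm from the post) is pressed down. It takes 2.7 N m per rad, about 220 N per metre at the hook: the pail's weight bends it well down, how far depends on the hidden mass. Loaded by a falling weight or suddenly freed, it whips.
- tin_pail_mid (a point): Bystander: centre of a plain silver tin pail (70 mm tall, 84 mm rim) with its own folded bail, not to be used.
- tub_mid (a point): Bystander: centre of a white plastic tub, 124 mm across, 50 mm tall.
- candle_center (a point): Bystander: centre of a blue pillar candle, 64 mm in diameter, 85 mm tall.
- core_mid (a point): Bystander: centre of an empty brown cardboard ring, 76 mm across, 26 mm tall.
- bauble_center (a point): Bystander: centre of a silver-white bauble, 86 mm in diameter, resting on a cardboard ring 26 mm tall.
- glue_mid (a point): Bystander: centre of a white glue bottle with orange cap, 52 mm in diameter, 130 mm tall.
- brush_grip (a point): Bystander: handle of a paint brush, 170 mm long, lying on the table.

How it is judged:
By the outcome, as a careful person would: the job done as asked, in the order asked, and still so for the second after the job is handed in, with the robot touching nothing.
It also fails if it takes over 69 s, if anything falls off the work surface, if the arm or the gripper's body presses on something with over 40 N, if the wrist force passes 120 N, or if a joint passes its speed limit or range.

ROBOT

A 6-joint arm with a two-finger parallel gripper is mounted at the origin on the work surface. World frame = base frame: x ahead of the robot, y to its left, z up, the work surface at z = 0. Lengths are in m, angles in degrees, forces in N, time in s.
With the tool pointing down it reaches from about 0.3 to 1 m from the base axis. Payload 5.1 kg.
Tool frame: the origin (TCP) lies midway between the tips of the shut fingers; the grasp point (between the pads) lies bot.grip_depth behind it (bot.grip_depth is the distance from the TCP to the grasp point, in m); z points along the fingers, x is the direction in which the jaws open and shut, and the axes are right-handed (so a half turn about z gives the same grasp; the last joint's range is limited). The gripper opens to 95 mm and grips with 3 to 60 N. Pads are 20 mm wide; open, the fingers measure 119 mm over their backs; the gripper's body (75 mm by 180 mm) begins 59 mm behind the grasp point.
Start: joints at [-67.758, 7.093, 94.555, -0, 78.352, -4.733], TCP at [0.295, -0.579, 0.215] pointing down, gripper open.
Joint ranges: [-149.61, 149.61], [-58.7, 133.49], [1.44, 155.28], [-77.14, 257.14], [18.33, 153.61], [-166.67, 166.67]. Speed limits (degrees/s): [147.25, 147.25, 180, 180, 180, 180].

INTERFACE

Orientations are given as a 3x3 rotation matrix whose columns are the frame's x, y, z axes.
In Python, from workcell import sensors, eyes, bot gives the robot as it stands.
- The arm moves only by the tool arm_command, never from a script. Its argument "steps" is a list of rows, each a list of 7 numbers: the finger opening in cm, from 0 to 9.51, then the shift along the tool's x, y, z in cm, then the turn, a rotation vector about the tool's x, y, z in degrees. A call has 1 to 5 rows; each row is the pose to reach, as a shift and turn from the pose commanded when the call began, along the tool's axes at that moment; what a row does not reach only later rows make up. A row lasts 1/10 s, in which the tool goes at most 50 mm and 8.59 degrees, less where a joint would pass 70% of its speed; a pose out of reach is approached as far as the arm can. A call with a gripper value outside its range is refused whole. The fingers move at their own pace and stop on an object; "squeeze" is the grip in N (left out, the last holds). Time passes only in rows, so rows that repeat a pose let the fingers close. It gives the time, the measured TCP pose, the force and the opening at its end, in the units of the state.
- sensors.read_state(): the state, without advancing time (a new reading comes with each control period).
- eyes.read_camera(name): name is "scene" or "top"; returns a dict with "pixels" (480x640x3 uint8, red, green, blue), "z_map" (480x640 float32, m along the optical axis (not along the pixel's ray), 0 where there is no reading), "vertical_fov" (degrees; the focal length in pixels is half the picture's height over the tangent of half this angle, whatever the lens; pixels are square), "cx", "cy" (the principal point, pixels), "rvec" (rotation vector, rad) and "tvec" (3), from world to camera coordinates, as OpenCV has them. Camera axes: x right, y down, z forward; pixel columns grow to the right and rows downward; lengths in m; the calibration is good to about 2 mm. A picture is of the moment at which its call begins.
- bot.finish_job(): hands the job in, once; it reports no verdict.
The state is a dict: "time": time; "joint_positions": joint angles; "qd": joint speeds; "joint_efforts": joint torques, N m; "tcp_pos": TCP position; "tool_rot": TCP orientation; "contact_force": force on the tool from outside, world axes, zero at the start; "moment": the same for the moment, N m; "gripper_width": finger opening in m.
Only numpy, scipy, OpenCV 4.12 (cv2) and the standard library are available. Lean on these libraries where they do the work, as an engineer would, in place of code of your own. Each camera call takes 0.05 s, during which the arm holds its last target.

## Working session

There is one attempt and no reset: what is moved stays moved. The work goes in short steps, Python scripts to look and compute and a tool call to move; the robot and the scene stay as the last step left them, time stands still between calls to the robot, and variables do not carry over. Pictures are saved under pics/ and viewed, and the job is handed in when it is done.

Besides the shell and the picture viewer there is one more tool, called after "Call:" by a JSON object that holds its "op" and its "data", one argument or row to a line. arm_command: Moves the arm, as the interface text tells. Its arguments: {"type":"object","properties":{"steps":{"type":"array","items":{"type":"array","items":{"type":"number"}}},"squeeze":{"type":"number"}},"required":["steps"]}

```bash
ls; mkdir -p pics; python3 - <<'E'
from workcell import sensors, eyes, bot
import cv2,numpy as np
print(bot.grip_depth); s=sensors.read_state()
for k,v in s.items(): print(k,np.round(v,4).tolist())
for n in("scene","top"):
    c=eyes.read_camera(n); cv2.imwrite(f"pics/{n}0.png",c["pixels"][:,:,::-1]); np.savez(f"/tmp/{n}0.npz",**c)
    print(n,c["vertical_fov"],c["cx"],c["cy"],c["rvec"],c["tvec"])
E
```

```text
pics
0.0188
time 0.0
joint_positions [-67.7589, 7.1336, 94.6341, -0.0013, 78.3506, -4.7327]
qd [0.0255, -0.006, 0.0153, -0.016, 0.0802, -0.0367]
joint_efforts [0.0015, -41.7594, -35.9933, 0.0776, 0.0491, -0.0002]
tcp_pos [0.2946, -0.5787, 0.2134]
tool_rot [[0.4536, -0.8912, -0.0008], [-0.8912, -0.4536, 0.0019], [-0.0021, -0.0001, -1.0]]
contact_force [-0.0298, 0.0727, -0.4286]
moment [-0.0686, 0.0015, -0.0355]
gripper_width 0.0951
scene 48.244716938606835 319.40243666803576 234.1932951175371 [ 1.53941188  2.00050912 -0.83838508] [ 0.13474863 -0.27800296  1.76598065]
top 46.50546986972568 320.2545812634715 241.03275006740458 [ 2.12429249 -2.13077835  0.18777218] [-0.0093344   0.59224592  1.60624082]
```

View pics/scene0.png

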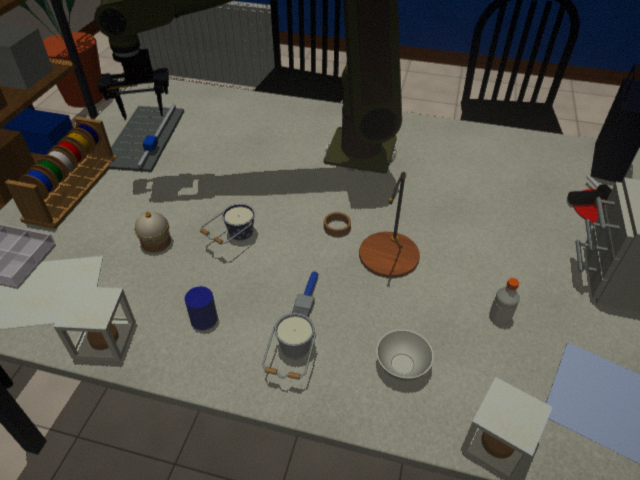

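View pics/top0.png

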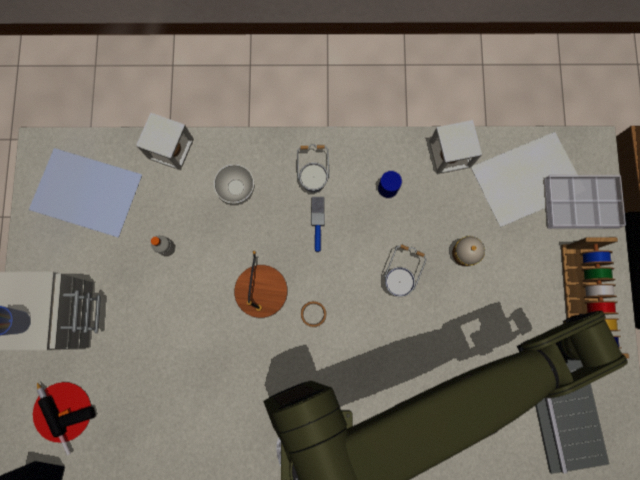

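The navy starred pail is at scene (239,222) and top (399,282), with its bail folded away from the robot (top 405,250). The stand is at top (261,290), with its arm running from about (254,302) to (253,254). Next I'll zoom in and measure.

```bash
cat > h.py <<'E'
import numpy as np,cv2
def cam(c):
    R=cv2.Rodrigues(np.array(c["rvec"],float))[0]; t=np.array(c["tvec"],float).ravel()
    f=240/np.tan(np.radians(float(c["vertical_fov"]))/2); return R,t,f,float(c["cx"]),float(c["cy"])
def px2w(c,u,v,d=None):
    R,t,f,cx,cy=cam(c); 
    if d is None: d=c["z_map"][int(round(v)),int(round(u))]
    return R.T@(np.array([(u-cx)/f*d,(v-cy)/f*d,d])-t)
def px2z(c,u,v,z):
    R,t,f,cx,cy=cam(c); o=-R.T@t; r=R.T@np.array([(u-cx)/f,(v-cy)/f,1]); return o+r*(z-o[2])/r[2]
def proj(c,p):
    R,t,f,cx,cy=cam(c); q=(R@np.atleast_2d(p).T).T+t; return np.c_[q[:,0]/q[:,2]*f+cx,q[:,1]/q[:,2]*f+cy]
def cloud(c):
    R,t,f,cx,cy=cam(c); d=c["z_map"]; v,u=np.mgrid[:480,:640]
    P=np.stack([(u-cx)/f*d,(v-cy)/f*d,d],-1); return (P-t)@R
def crop(c,x0,y0,x1,y1,k,fn,pts=None):
    im=cv2.resize(c["pixels"][y0:y1,x0:x1,::-1],None,fx=k,fy=k,interpolation=cv2.INTER_CUBIC)
    if pts is not None:
        for a in proj(c,pts): cv2.circle(im,tuple(int(i) for i in ((a-[x0,y0]+.5)*k)),3,(0,0,255),-1)
    cv2.imwrite(fn,im)
E
python3 - <<'E'
from h import *
np.set_printoptions(precision=4,suppress=True)
S=dict(np.load('/tmp/scene0.npz'));T=dict(np.load('/tmp/top0.npz'))
crop(S,190,160,430,290,3,'pics/a.png');crop(T,220,220,440,340,3,'pics/b.png')
for c,(x0,y0,x1,y1) in((T,(360,220,440,310)),(T,(225,235,295,325)),(S,(195,195,265,250)),(S,(350,165,430,285))):
    P=cloud(c)[y0:y1,x0:x1].reshape(-1,3); P=P[np.isfinite(P).all(1)]
    Q=P[P[:,2]>.012]; print(len(Q),Q.min(0),Q.max(0))
    for z0,z1 in((.012,.03),(.03,.055),(.055,.064),(.064,.085),(.085,.2),(.2,.238),(.238,.28)):
        q=P[(P[:,2]>z0)&(P[:,2]<z1)]
        if len(q):print(z0,len(q),np.median(q,0),q.min(0)[:2],q.max(0)[:2])
E
```

```text
919 [ 0.2987 -0.3624  0.0123] [ 0.6173 -0.0137  1.6857]
0.012 12 [ 0.5326 -0.2576  0.0127] [ 0.402  -0.3624] [ 0.6173 -0.1502]
0.03 2 [ 0.4655 -0.2317  0.049 ] [ 0.4409 -0.2511] [ 0.4902 -0.2124]
0.055 326 [ 0.4741 -0.2425  0.0616] [ 0.4306 -0.321 ] [ 0.5777 -0.1969]
0.064 555 [ 0.4796 -0.2501  0.068 ] [ 0.4265 -0.3179] [ 0.5759 -0.198 ]
1762 [ 0.2987 -0.0137  0.012 ] [0.5325 0.2711 1.6857]
0.012 1558 [0.4472 0.1648 0.0162] [0.3703 0.0774] [0.5325 0.2711]
0.03 4 [0.3969 0.1695 0.0441] [0.3951 0.1682] [0.405  0.1707]
0.055 1 [0.4003 0.1698 0.0598] [0.4003 0.1698] [0.4003 0.1698]
0.064 4 [0.3951 0.171  0.0673] [0.3939 0.1692] [0.3971 0.1743]
0.085 19 [0.3966 0.17   0.1483] [0.3939 0.1685] [0.4016 0.1745]
0.2 10 [0.3992 0.1711 0.2354] [0.3919 0.1597] [0.5066 0.1784]
0.238 134 [0.4574 0.1668 0.2531] [0.394  0.1568] [0.5291 0.178 ]
1061 [ 0.4269 -0.3187  0.0121] [1.445  0.236  1.0346]
0.012 85 [ 0.4994 -0.2265  0.0211] [ 0.4678 -0.2673] [ 0.5079 -0.2056]
0.03 119 [ 0.5043 -0.2297  0.0418] [ 0.4682 -0.269 ] [ 0.5143 -0.2003]
0.055 449 [ 0.4776 -0.2425  0.0621] [ 0.4269 -0.3187] [ 0.5817 -0.1946]
0.064 395 [ 0.4896 -0.2484  0.0672] [ 0.4271 -0.3179] [ 0.5815 -0.1951]
1890 [ 0.0762 -0.0057  0.012 ] [1.445  0.2483 1.0346]
0.012 1526 [0.4515 0.1667 0.014 ] [ 0.0762 -0.0057] [0.5332 0.2483]
0.03 22 [0.404  0.1745 0.0432] [0.4011 0.1705] [0.4086 0.1788]
0.055 10 [0.4031 0.1753 0.0583] [0.4011 0.1702] [0.4067 0.1784]
0.064 20 [0.4031 0.1742 0.076 ] [0.3998 0.1698] [0.4062 0.1787]
0.085 125 [0.4039 0.1745 0.1476] [0.3977 0.1698] [0.41   0.1787]
0.2 45 [0.4033 0.1751 0.2203] [0.3934 0.1611] [0.5188 0.1805]
0.238 102 [0.4782 0.1667 0.2529] [0.4005 0.1583] [0.5333 0.1785]
```

View pics/a.png

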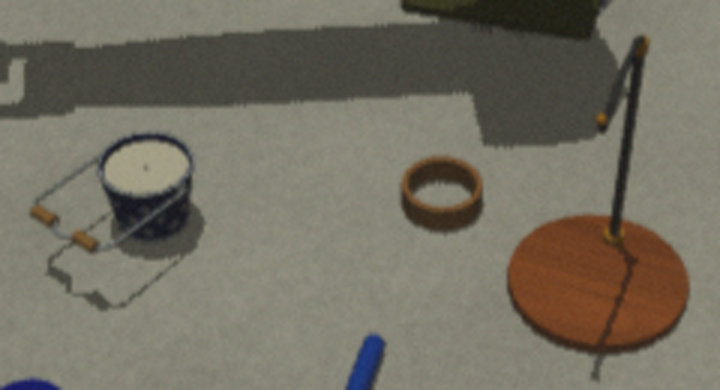

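View pics/b.png

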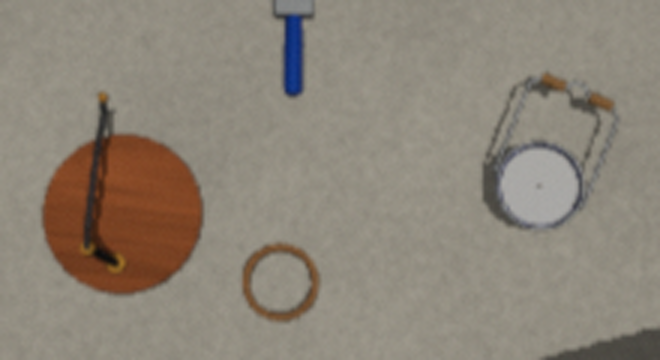

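```bash
cat > m.py <<'E'
from h import *
np.set_printoptions(precision=4,suppress=True)
def blobs(c,box,kind):
    x0,y0,x1,y1=box; im=c["pixels"][y0:y1,x0:x1]; hsv=cv2.cvtColor(im,cv2.COLOR_RGB2HSV)
    m=cv2.inRange(hsv,(5,90,60),(28,255,255))
    n,l,st,ce=cv2.connectedComponentsWithStats(m,connectivity=8)
    return [(st[i,4],ce[i]+[x0,y0]) for i in range(1,n) if st[i,4]>2]
def tri(pairs):
    A=[];b=[]
    for c,(u,v) in pairs:
        R,t,f,cx,cy=cam(c); M=np.c_[R,t]; x=(u-cx)/f;y=(v-cy)/f
        for r in (x*M[2]-M[0],y*M[2]-M[1]): A.append(r[:3]);b.append(-r[3])
    p=np.linalg.lstsq(np.array(A),np.array(b),rcond=None)[0]
    return p,[(proj(c,p)[0]-uv).round(2) for c,uv in pairs]
E
python3 - <<'E'
from m import *
S=dict(np.load('/tmp/scene0.npz'));T=dict(np.load('/tmp/top0.npz'))
print(blobs(T,(385,235,440,265),0)); print(blobs(S,(195,222,226,250),0))
print('stand',blobs(T,(240,240,270,310),0)[:9]); print(blobs(S,(383,165,415,245),0))
# wax circle
for c,box in((T,(375,260,425,305)),(S,(215,198,265,245))):
    x0,y0,x1,y1=box; P=cloud(c)[y0:y1,x0:x1]; im=c["pixels"][y0:y1,x0:x1].astype(int)
    m=(im.min(-1)>130)&(P[...,2]>.04)
    q=P[m]; print('wax',m.sum(),np.median(q,0),q.mean(0), (q.min(0)+q.max(0))/2,q.max(0)-q.min(0))
# foot disc
for c,box in((T,(225,255,295,325)),(S,(350,225,430,285))):
    x0,y0,x1,y1=box; P=cloud(c)[y0:y1,x0:x1]; h=cv2.cvtColor(c["pixels"][y0:y1,x0:x1],cv2.COLOR_RGB2HSV)
    m=((h[...,1]>110)&(h[...,0]<20)).astype(np.uint8); cs=max(cv2.findContours(m,0,1)[0],key=cv2.contourArea)
    pts=np.array([px2z(c,u+x0,v+y0,.014) for u,v in cv2.convexHull(cs)[:,0]]); (cc,r)=cv2.minEnclosingCircle(pts[:,:2].astype(np.float32)); print('foot',cc,r)
print(tri([(T,(404.3,246.7)),(S,(204.3,231.7))]),tri([(T,(420.3,254.3)),(S,(218.3,240.3))]))
print(tri([(T,(254,252.3)),(S,(390.3,200.7))]),tri([(T,(249,302.7)),(S,(404,175))]),tri([(T,(259.3,307.7)),(S,(394.7,239))]))
E
```

```text
[(np.int32(25), array([403.92, 247.12])), (np.int32(25), array([419.68, 253.56]))]
[(np.int32(29), array([204.0345, 231.3103])), (np.int32(30), array([217.5, 239.5]))]
stand [(np.int32(9), array([253.8889, 252.3333])), (np.int32(1182), array([255.2936, 287.8003]))]
[(np.int32(14), array([404.3571, 174.8571])), (np.int32(16), array([390.125 , 199.3125])), (np.int32(311), array([395.7814, 239.0643]))]
wax 513 [ 0.4684 -0.2407  0.0638] [ 0.4688 -0.2404  0.067 ] [ 0.4014 -0.1461  0.8687] [0.2054 0.2649 1.6338]
wax 281 [ 0.4671 -0.2429  0.0624] [ 0.468  -0.2426  0.0625] [ 0.468  -0.2425  0.0624] [0.0641 0.0672 0.0114]
foot (0.44880980253219604, 0.16854062676429749) 0.07884001731872559
foot (0.4552055895328522, 0.1688905656337738) 0.08230450749397278
(array([ 0.5745, -0.2709,  0.0919]), [array([ 5.67, -2.31]), array([6.92, 0.54])]) (array([ 0.5476, -0.2913,  0.0354]), [array([-6.18,  2.16]), array([-7.32, -0.94])])
(array([0.5269, 0.1611, 0.2537]), [array([-0.17,  0.03]), array([-0.2, -0. ])]) (array([0.398 , 0.175 , 0.2314]), [array([-0.4 ,  0.05]), array([-0.43,  0.  ])]) (array([0.3979, 0.1735, 0.0125]), [array([-0.79,  0.11]), array([-0.88, -0.  ])])
```

```bash
python3 - <<'E'
from m import *
S=dict(np.load('/tmp/scene0.npz'));T=dict(np.load('/tmp/top0.npz'))
a=tri([(T,(403.92,247.12)),(S,(217.5,239.5))]);b=tri([(T,(419.68,253.56)),(S,(204.03,231.31))]);print(a,b,np.linalg.norm(a[0]-b[0]))
print(tri([(T,(253.9,252.3)),(S,(390.1,199.3))]),tri([(T,(249,302.7)),(S,(404.36,174.86))]))
for c,u,v in((T,254,252),(S,390,199),(T,404,247),(T,420,254),(S,218,239),(S,204,231)):
    P=cloud(c)[v-1:v+2,u-1:u+2].reshape(-1,3); print(P[:,:].round(3).tolist())
# arm points
for c,box in((T,(240,245,270,310)),(S,(380,165,415,210))):
    x0,y0,x1,y1=box; P=cloud(c)[y0:y1,x0:x1].reshape(-1,3); q=P[(P[:,2]>.225)&(P[:,2]<.29)]; q=q[np.argsort(q[:,0])]
    print(q[::6])
# rim ellipse: navy pail rim hull at z=.07
for c,box in((T,(375,262,425,302)),(S,(215,200,265,245))):
    x0,y0,x1,y1=box; P=cloud(c)[y0:y1,x0:x1]; q=P[(P[...,2]>.066)&(P[...,2]<.075)]
    r=np.hypot(q[:,0]-.468,q[:,1]+.2415); q=q[r<.05]; hull=cv2.convexHull(q[:,:2].astype(np.float32)); print('rim',cv2.minEnclosingCircle(hull),cv2.fitEllipse(hull))
E
```

```text
(array([ 0.5712, -0.2579,  0.0661]), [array([ 0.29, -0.11]), array([0.35, 0.03])]) (array([ 0.5519, -0.3035,  0.0658]), [array([ 0.26, -0.1 ]), array([0.31, 0.03])]) 0.049518276569124164
(array([0.5264, 0.1606, 0.2572]), [array([-0.04,  0.01]), array([-0.04, -0.  ])]) (array([0.3979, 0.1753, 0.2319]), [array([-0.57,  0.07]), array([-0.61,  0.  ])])
[[0.572, 0.195, -0.003], [0.529, 0.16, 0.262], [0.571, 0.189, -0.0], [0.526, 0.162, 0.262], [0.527, 0.16, 0.258], [0.526, 0.157, 0.264], [0.523, 0.162, 0.267], [0.524, 0.16, 0.262], [0.524, 0.157, 0.26]]
[[0.216, 0.131, -0.001], [0.526, 0.16, 0.261], [0.526, 0.162, 0.261], [0.529, 0.158, 0.259], [0.532, 0.161, 0.263], [0.53, 0.163, 0.261], [0.531, 0.159, 0.258], [0.532, 0.161, 0.26], [0.531, 0.163, 0.26]]
[[0.574, -0.254, 0.069], [0.573, -0.256, 0.072], [0.574, -0.26, 0.068], [0.57, -0.253, 0.072], [0.571, -0.257, 0.066], [0.57, -0.259, 0.075], [0.568, -0.254, 0.067], [0.567, -0.256, 0.073], [0.568, -0.26, 0.069]]
[[0.553, -0.3, 0.071], [0.553, -0.304, 0.067], [0.552, -0.306, 0.072], [0.549, -0.299, 0.074], [0.549, -0.302, 0.075], [0.55, -
[... 1228 characters left out ...]
.2529]
 [0.4397 0.1725 0.2536]
 [0.4474 0.171  0.2562]
 [0.4566 0.168  0.2538]
 [0.4663 0.1693 0.2557]
 [0.4721 0.168  0.2541]
 [0.4789 0.1669 0.2533]
 [0.4848 0.1682 0.2494]
 [0.4897 0.1641 0.2525]
 [0.4959 0.1615 0.2421]
 [0.4998 0.1615 0.2483]
 [0.5084 0.1656 0.2443]
 [0.5206 0.1635 0.2391]
 [0.5274 0.1635 0.2508]
 [0.531  0.1632 0.2596]]
rim ((0.4731537401676178, -0.24358312785625458), 0.047992922365665436) ((0.46830686926841736, -0.2416735589504242), (0.08215118944644928, 0.09495484828948975), 159.72850036621094)
rim ((0.4708446264266968, -0.239248588681221), 0.04540831968188286) ((0.4718443751335144, -0.23994389176368713), (0.08480402082204819, 0.08964437246322632), 129.35543823242188)
```

Measured values:

- **Sleeves:** A (0.571,-0.258,0.067), B (0.552,-0.3035,0.067). They are 49.5 mm apart against a nominal 50.
- **Pail:** axis (0.469,-0.2415), yaw -22.9°. The crossbar comes out 100.5 mm from the axis.
- **Hook:** seat about (0.510,0.1625,0.243), yaw -6°. The ball at z 0.257–0.26 is consistent with that.

I'll move over sleeve A first.

Call:
{"op": "arm_command", "data": {
  "steps": [
    [5, -2, -4.5, 0, 0, 0, -8],
    [5, -5, -9, 0, 0, 0, -16],
    [5, -8, -13.5, 0, 0, 0, -24],
    [5, -10, -18, 0, 0, 0, -32],
    [5, -12, -22.5, 0, 0, 0, -40.1]
  ]
}}

```text
time: 0.6
tcp_pos: [0.4372, -0.3734, 0.2142]
tool_rot: [[0.923, -0.385, -0.0], [-0.385, -0.923, 0.0], [-0.0, -0.0, -1.0]]
contact_force: [0.4, -2.0, 0.0]
gripper_width: 0.0604
```

```bash
cat > d.py <<'E'
import sys
from m import *
from workcell import sensors,eyes,bot
np.set_printoptions(precision=4,suppress=True)
def delta(p,yaw=None):
    s=sensors.read_state(); R=np.array(s["tool_rot"]); d=R.T@(np.array(p)-s["tcp_pos"])*100
    y=np.degrees(np.arctan2(R[1,0],R[0,0])); rv=None
    if yaw is not None:
        a=np.radians(yaw); Rt=np.array([[np.cos(a),np.sin(a),0],[np.sin(a),-np.cos(a),0],[0,0,-1]]); rv=np.degrees(cv2.Rodrigues(R.T@Rt)[0].ravel())
    print('t',s["time"],'tcp',np.array(s["tcp_pos"]),'yaw',y,'dcm',d,'rv',rv,'F',np.array(s["contact_force"]),'M',np.array(s["moment"]),'w',s["gripper_width"])
E
python3 -c "
from d import *
delta([.5712,-.2579,.13],-22.9)"
```

```text
t 0.6 tcp [ 0.4372 -0.3734  0.2142] yaw -22.628939911712273 dcm [  7.9241 -15.8153   8.4227] rv [-0.0155  0.0256  0.2711] F [ 0.41   -2.0364  0.0295] M [-0.0019 -0.102  -0.0466] w 0.06038159235523432
```

Call:
{"op": "arm_command", "data": {
  "steps": [
    [5, 1.9, -4, 1, 0, 0, 0],
    [5, 3.8, -8, 3, 0, 0, 0],
    [5, 5.8, -12, 5, 0, 0, 0],
    [5, 7.7, -15.4, 7, 0, 0, 0],
    [5, 7.7, -15.4, 8, 0, 0, 0]
  ]
}}

```text
time: 1.1
tcp_pos: [0.5692, -0.2598, 0.1318]
tool_rot: [[0.923, -0.385, -0.002], [-0.385, -0.923, 0.003], [-0.003, -0.001, -1.0]]
contact_force: [-0.7, -0.2, 0.1]
gripper_width: 0.0498
```

```bash
python3 -c "
from d import *
delta([.5712,-.2579,.054],-22.9)
S=eyes.read_camera('scene');T=eyes.read_camera('top')
crop(S,130,120,330,270,4,'pics/c.png');crop(T,340,180,480,300,5,'pics/e.png')
delta([.5712,-.2579,.054],-22.9)
"
```

```text
t 1.1 tcp [ 0.5692 -0.2598  0.1318] yaw -22.64974420520296 dcm [ 0.1416 -0.2414  7.7767] rv [-0.0853  0.1868  0.2501] F [-0.7458 -0.1696  0.1344] M [-0.0804 -0.0306 -0.0409] w 0.04983871258776872
t 1.2 tcp [ 0.5665 -0.2622  0.1317] yaw -22.820102654808704 dcm [ 0.3128 -0.5747  7.7646] rv [-0.0096  0.3069  0.0799] F [-0.6361  0.2742 -0.0779] M [-0.0331 -0.0416  0.0327] w 0.04998592918594708
```

View pics/c.png

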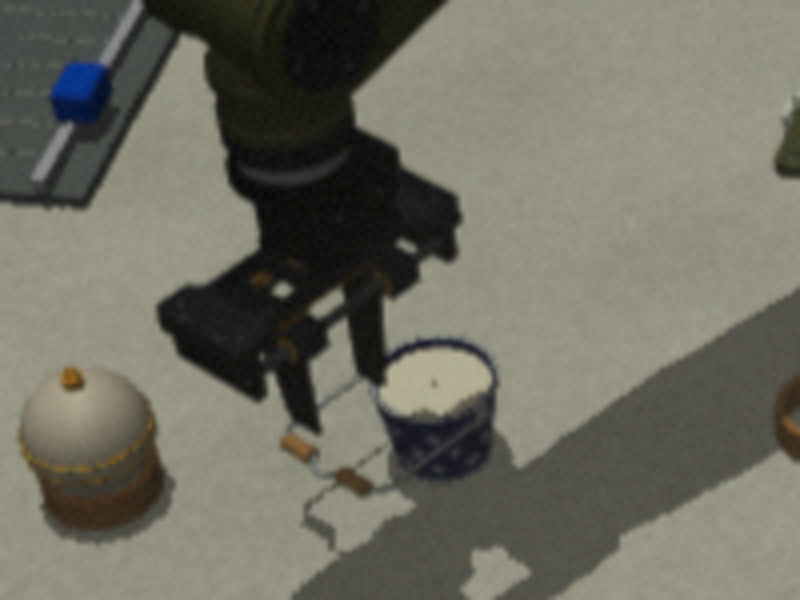

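View pics/e.png

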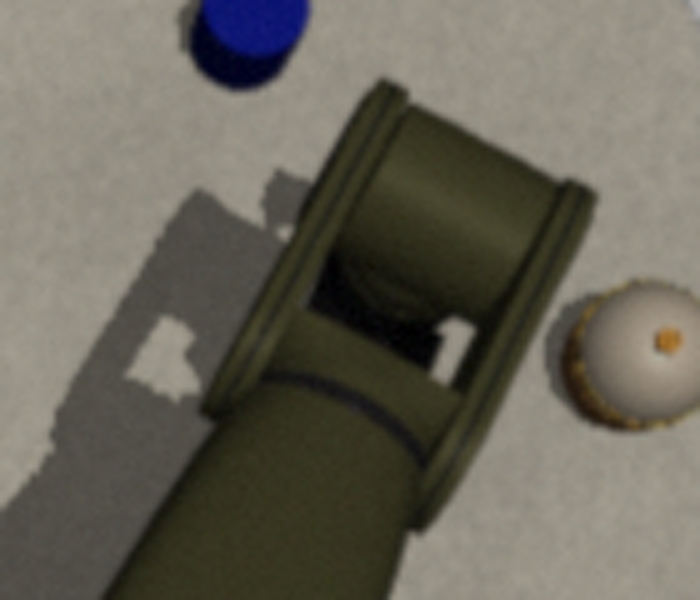

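The scene picture shows the fingers at crop (300-380,300-430), above and behind sleeve A, with everything undisturbed. The TCP settled about 6 mm short, so I'll correct that while descending partway.

Call:
{"op": "arm_command", "data": {
  "steps": [
    [4.5, 0.3, -0.57, 1.5, 0, 0, 0],
    [4.5, 0.3, -0.57, 3, 0, 0, 0],
    [4.5, 0.3, -0.57, 4, 0, 0, 0],
    [4.5, 0.3, -0.57, 4, 0, 0, 0],
    [4.5, 0.3, -0.57, 4, 0, 0, 0]
  ]
}}

```text
time: 1.7
tcp_pos: [0.5722, -0.2598, 0.0943]
tool_rot: [[0.921, -0.39, -0.001], [-0.39, -0.921, 0.0], [-0.001, -0.0, -1.0]]
contact_force: [1.0, 0.1, -0.6]
gripper_width: 0.0451
```

```bash
python3 -c "
from d import *
delta([.5712,-.2579,.054],-22.9)
S=eyes.read_camera('scene')
crop(S,170,150,270,250,6,'pics/f.png',[[.5712,-.2579,.067]])
"
```

```text
t 1.7 tcp [ 0.5722 -0.2598  0.0943] yaw -22.972680245978108 dcm [-0.1633 -0.1373  4.0316] rv [-0.0036  0.0374 -0.0727] F [ 0.9539  0.0728 -0.6294] M [-0.0366 -0.0623 -0.0225] w 0.04511998950214958
```

View pics/f.png

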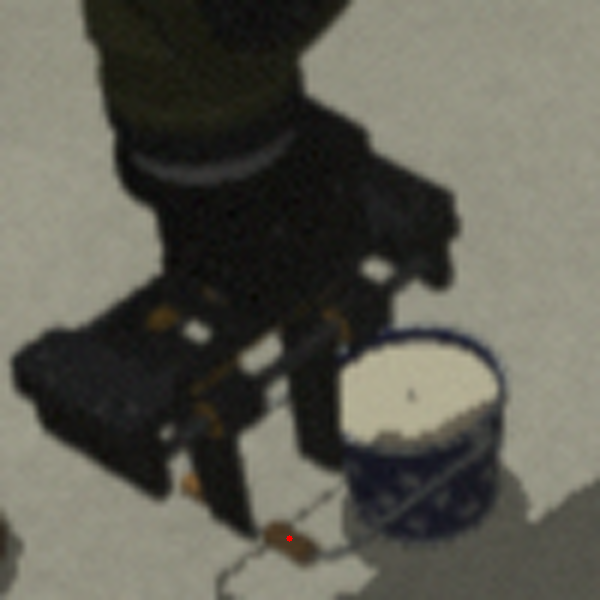

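Call:
{"op": "arm_command", "data": {
  "steps": [
    [4.5, -0.13, -0.13, 1.3, 0, 0, 0],
    [4.5, -0.13, -0.13, 2.6, 0, 0, 0],
    [4.5, -0.13, -0.13, 4, 0, 0, 0],
    [2.5, -0.13, -0.13, 4, 0, 0, 0],
    [2, -0.13, -0.13, 4, 0, 0, 0]
  ]
}}

```text
time: 2.25
tcp_pos: [0.5714, -0.2574, 0.0535]
tool_rot: [[0.921, -0.389, -0.002], [-0.389, -0.921, 0.001], [-0.002, -0.0, -1.0]]
contact_force: [0.1, -0.2, 0.0]
gripper_width: 0.0341
```

```bash
python3 -c "
from d import *
S=eyes.read_camera('scene')
delta([.5712,-.2579,.054],-22.9)
crop(S,170,150,270,250,6,'pics/g.png')
"
```

```text
t 2.3 tcp [ 0.572  -0.2577  0.0544] yaw -22.923788291112952 dcm [-0.0632  0.0492  0.0384] rv [-0.0022  0.0235 -0.0238] F [ 0.6335 -1.0152  1.3194] M [-0.0358 -0.0736 -0.0033] w 0.030464185119690047
```

View pics/g.png

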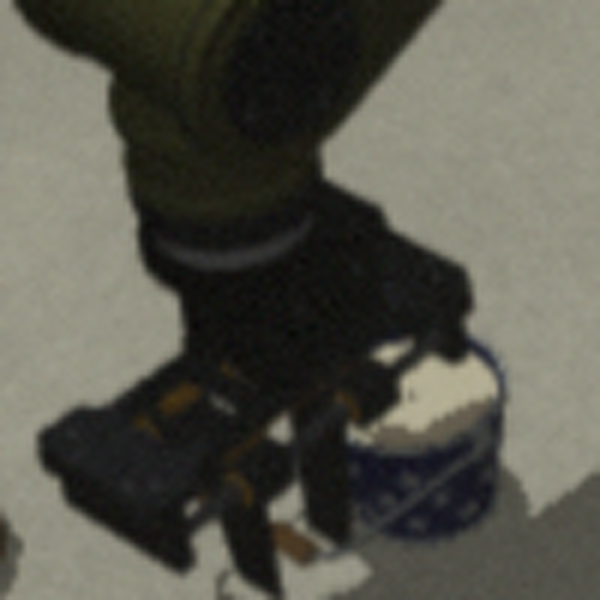

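The sleeve at crop (293,545) lies between the fingertips. I'll close gently.

Call:
{"op": "arm_command", "data": {
  "steps": [
    [1.8, 0, 0, 0, 0, 0, 0],
    [1.5, 0, 0, 0, 0, 0, 0],
    [1.4, 0, 0, 0, 0, 0, 0],
    [1.4, 0, 0, 0, 0, 0, 0]
  ],
  "squeeze": 3
}}

```text
time: 2.7
tcp_pos: [0.5722, -0.2578, 0.055]
tool_rot: [[0.921, -0.39, 0.001], [-0.39, -0.921, -0.0], [0.001, 0.0, -1.0]]
contact_force: [0.9, 0.8, 0.0]
gripper_width: 0.014
```

Call:
{"op": "arm_command", "data": {
  "steps": [
    [1.2, 0, 0, 0, 0, 0, 0],
    [1.0, 0, 0, 0, 0, 0, 0],
    [0.8, 0, 0, 0, 0, 0, 0],
    [0.8, 0, 0, 0, 0, 0, 0]
  ]
}}

```text
time: 3.1
tcp_pos: [0.5719, -0.2577, 0.0546]
tool_rot: [[0.921, -0.39, -0.0], [-0.39, -0.921, 0.0], [-0.0, 0.0, -1.0]]
contact_force: [0.0, -0.2, 0.2]
gripper_width: 0.012
```

```bash
python3 -c "
from d import *
S=eyes.read_camera('scene')
delta([.5712,-.2579,.054],-22.9)
crop(S,170,150,270,250,6,'pics/i.png')
"
```

```text
t 3.15 tcp [ 0.5719 -0.2577  0.0546] yaw -22.924730432001276 dcm [-0.0585  0.0431  0.0584] rv [ 0.0007  0.0099 -0.0247] F [-0.0259 -0.2524 -1.458 ] M [-0.0006 -0.0473 -0.0024] w 0.011756672115228272
```

View pics/i.png

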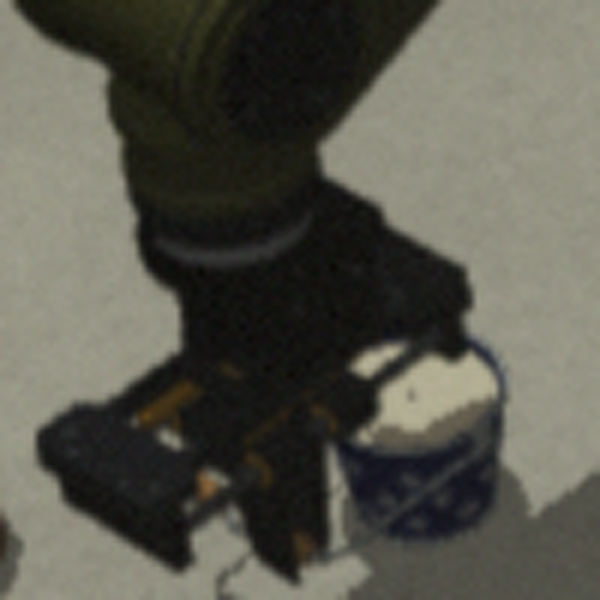

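Gripped at 12 mm width. Next, the first part of the bail's arc, from 3° to 33° elevation.

Call:
{"op": "arm_command", "data": {
  "steps": [
    [0.8, -0.11, 0, -1.04, 0, 0, 0],
    [0.8, -0.33, 0, -2.07, 0, 0, 0],
    [0.8, -0.65, 0, -3.06, 0, 0, 0],
    [0.8, -1.08, 0, -4.02, 0, 0, 0],
    [0.8, -1.6, 0, -4.92, 0, 0, 0]
  ]
}}

```text
time: 3.65
tcp_pos: [0.5574, -0.2516, 0.1054]
tool_rot: [[0.921, -0.39, 0.002], [-0.39, -0.921, -0.001], [0.002, 0.0, -1.0]]
contact_force: [0.8, 0.4, -0.2]
gripper_width: 0.0122
```

```bash
python3 -c "
from d import *
S=eyes.read_camera('scene')
delta([.5712,-.2579,.054],-22.9)
crop(S,170,150,270,250,6,'pics/j.png')
"
```

```text
t 3.7 tcp [ 0.5573 -0.2516  0.1068] yaw -22.91818601807607 dcm [1.5173 0.0358 5.2882] rv [ 0.0235 -0.1359 -0.0182] F [-0.7187  0.2972  1.1203] M [ 0.0462  0.0766 -0.0194] w 0.011590536501929956
```

View pics/j.png

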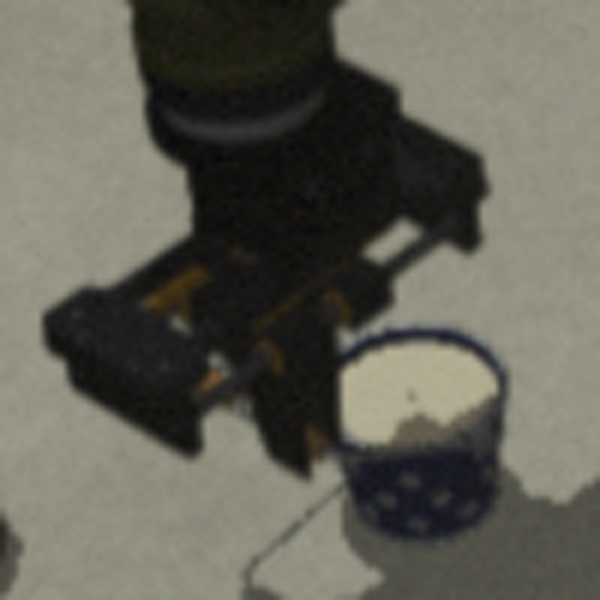

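The sleeve is still at the fingertips (317,437) and the pail has not moved (wax mark 412,394 as before). Continuing the arc to 63°.

Call:
{"op": "arm_command", "data": {
  "steps": [
    [0.8, -0.62, 0, -0.85, 0, 0, 0],
    [0.8, -1.32, 0, -1.63, 0, 0, 0],
    [0.8, -2.09, 0, -2.33, 0, 0, 0],
    [0.8, -2.94, 0, -2.94, 0, 0, 0],
    [0.8, -3.85, 0, -3.46, 0, 0, 0]
  ]
}}

```text
time: 4.2
tcp_pos: [0.5217, -0.2364, 0.1398]
tool_rot: [[0.921, -0.39, 0.002], [-0.39, -0.921, -0.001], [0.002, -0.0, -1.0]]
contact_force: [2.2, 0.3, 3.3]
gripper_width: 0.012
```

```bash
python3 -c "
from d import *
S=eyes.read_camera('scene')
delta([.5712,-.2579,.054],-22.9)
crop(S,170,150,270,250,6,'pics/k.png')
"
```

```text
t 4.25 tcp [ 0.5208 -0.236   0.1403] yaw -22.917743109698264 dcm [5.4848 0.0585 8.6303] rv [-0.0027 -0.0504 -0.0177] F [2.8557 0.7591 2.9344] M [ 0.0376 -0.3766  0.0261] w 0.0120404892847583
```

View pics/k.png

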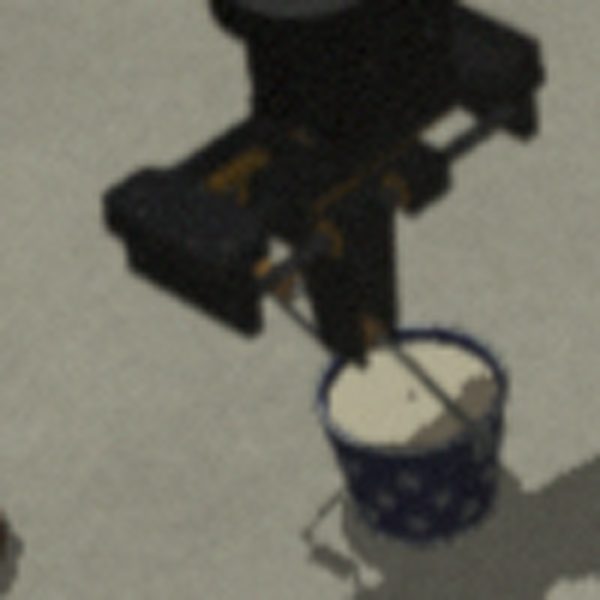

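The sleeve at (372,328) is still in the grip and the pail is standing unchanged. The force, about 4 N outward along the legs, says I'm pressing in along the bail, so I'll ease out a little.

Call:
{"op": "arm_command", "data": {
  "steps": [
    [0.8, 0.05, 0, -0.1, 0, 0, 0],
    [0.8, 0.05, 0, -0.1, 0, 0, 0]
  ]
}}

```text
time: 4.45
tcp_pos: [0.5222, -0.2366, 0.1394]
tool_rot: [[0.921, -0.39, 0.0], [-0.39, -0.921, 0.0], [-0.0, -0.0, -1.0]]
contact_force: [2.1, 1.6, 2.2]
gripper_width: 0.0115
```

Call:
{"op": "arm_command", "data": {
  "steps": [
    [0.8, 0.05, 0, -0.1, 0, 0, 0],
    [0.8, 0.05, 0, -0.1, 0, 0, 0]
  ]
}}

```text
time: 4.65
tcp_pos: [0.5222, -0.2367, 0.1395]
tool_rot: [[0.921, -0.39, -0.002], [-0.39, -0.921, 0.001], [-0.002, -0.0, -1.0]]
contact_force: [0.9, 1.1, 0.1]
gripper_width: 0.0122
```

Call:
{"op": "arm_command", "data": {
  "steps": [
    [0.8, -0.5, 0, -0.22, 0, 0, 0],
    [0.8, -0.96, 0, -0.43, 0, 0, 0],
    [0.8, -1.45, 0, -0.61, 0, 0, 0],
    [0.8, -1.95, 0, -0.75, 0, 0, 0],
    [0.8, -1.95, 0, -0.75, 0, 0, 0]
  ]
}}

```text
time: 5.15
tcp_pos: [0.5036, -0.2289, 0.1475]
tool_rot: [[0.921, -0.39, -0.001], [-0.39, -0.921, 0.0], [-0.001, 0.0, -1.0]]
contact_force: [-0.7, 0.1, -2.1]
gripper_width: 0.0121
```

```bash
python3 -c "
from d import *
S=eyes.read_camera('scene')
delta([.5712,-.2579,.054],-22.9)
crop(S,170,150,270,250,6,'pics/l.png')
"
```

```text
t 5.2 tcp [ 0.5039 -0.2291  0.1475] yaw -22.929879705159703 dcm [7.3295 0.0328 9.3405] rv [ 0.0103  0.064  -0.0299] F [-1.2253 -0.1795 -2.9346] M [-0.0141  0.0675  0.0347] w 0.011422904864617743
```

View pics/l.png

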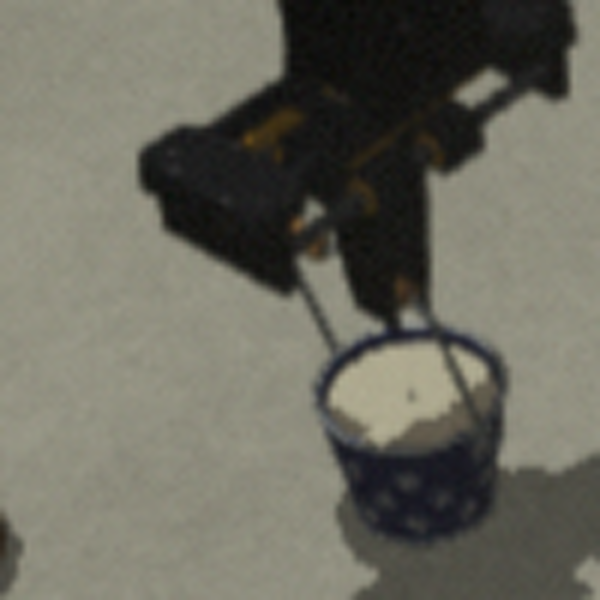

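The pail stands unmoved with its bail near 75°. The force is now about 3 N of pull, so I'll trim the arc inward a little.

Call:
{"op": "arm_command", "data": {
  "steps": [
    [0.8, -0.02, 0, 0.08, 0, 0, 0],
    [0.8, -0.52, 0, -0.03, 0, 0, 0],
    [0.8, -1.03, 0, -0.13, 0, 0, 0],
    [0.8, -1.55, 0, -0.2, 0, 0, 0],
    [0.8, -1.55, 0, -0.2, 0, 0, 0]
  ]
}}

```text
time: 5.7
tcp_pos: [0.4899, -0.223, 0.1501]
tool_rot: [[0.921, -0.39, -0.0], [-0.39, -0.921, -0.0], [-0.0, 0.0, -1.0]]
contact_force: [-0.1, -0.2, -0.7]
gripper_width: 0.0118
```

Call:
{"op": "arm_command", "data": {
  "steps": [
    [0.8, 0, 0, 0, 0, 0, 0]
  ]
}}

```text
time: 5.8
tcp_pos: [0.4903, -0.2232, 0.1501]
tool_rot: [[0.921, -0.39, 0.0], [-0.39, -0.921, -0.0], [0.0, 0.0, -1.0]]
contact_force: [0.3, 0.4, -1.3]
gripper_width: 0.012
```

Call:
{"op": "arm_command", "data": {
  "steps": [
    [0.8, -0.4, 0, -0.02, 0, 0, 0],
    [0.8, -0.8, 0, -0.03, 0, 0, 0],
    [0.8, -1.1, 0, -0.03, 0, 0, 0],
    [0.8, -1.1, 0, -0.03, 0, 0, 0]
  ]
}}

```text
time: 6.2
tcp_pos: [0.4802, -0.2188, 0.1506]
tool_rot: [[0.921, -0.39, 0.0], [-0.39, -0.921, -0.0], [0.0, -0.0, -1.0]]
contact_force: [1.2, 0.4, 0.6]
gripper_width: 0.0121
```

```bash
cat > pp.py <<'E'
from d import *
def pail(c,box,z=.0625,thr=130):
    x0,y0,x1,y1=box; P=cloud(c)[y0:y1,x0:x1]; im=c["pixels"][y0:y1,x0:x1].astype(int)
    return P,im
E
python3 -c "
from d import *
S=eyes.read_camera('scene')
T=eyes.read_camera('top')
delta([.4788,-.2185,.15],-22.9)
p=np.array([.469,-.2415,.062]);ex=np.array([.921,-.39,0]);ey=np.array([.39,.921,0]);ez=np.array([0,0,1])
pts=[p+.046*ey,p-.046*ey,p+.1*ez+.025*ey,p+.1*ez-.025*ey,p+.108*ez]
crop(S,170,150,270,250,6,'pics/n.png',pts)
crop(T,340,200,460,300,6,'pics/o.png')
"
```

```text
t 6.3 tcp [ 0.4804 -0.219   0.1506] yaw -22.926026861616876 dcm [-0.1688  0.0195  0.0574] rv [-0.006  -0.0277 -0.026 ] F [0.0048 0.5629 0.8608] M [ 0.1513 -0.0603 -0.012 ] w 0.01146230130585638
```

View pics/n.png

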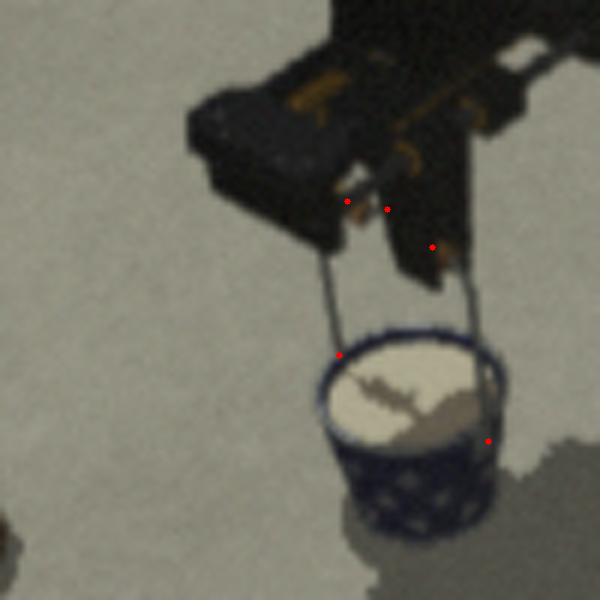

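View pics/o.png

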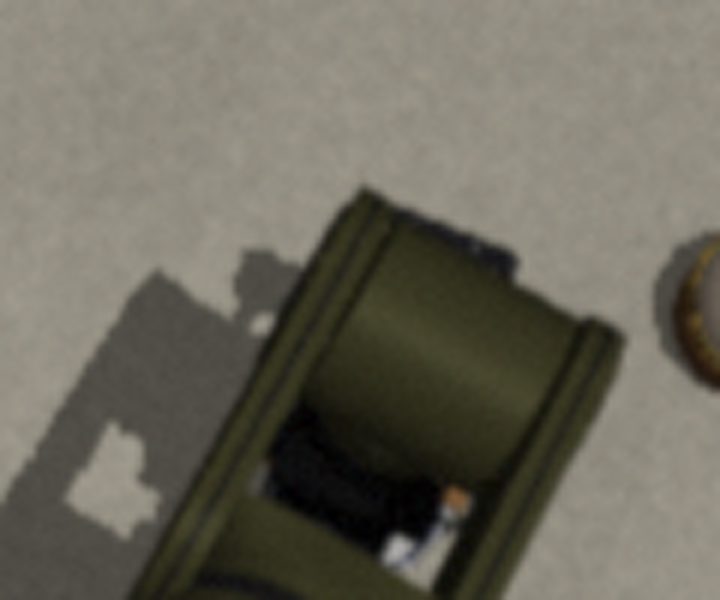

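The bail stands upright in the scene picture, legs from (340,350)/(485,440) to the gripper, and the pail is still at its place. I'll nudge to vertical, grip firmly and lift slowly.

Call:
{"op": "arm_command", "data": {
  "steps": [
    [0.8, -0.15, 0, 0, 0, 0, 0],
    [0.8, -0.15, 0, 0, 0, 0, 0]
  ]
}}

```text
time: 6.5
tcp_pos: [0.4791, -0.2184, 0.1505]
tool_rot: [[0.921, -0.39, 0.001], [-0.39, -0.921, -0.0], [0.001, -0.0, -1.0]]
contact_force: [0.3, 0.6, 2.1]
gripper_width: 0.0117
```

Call:
{"op": "arm_command", "data": {
  "steps": [
    [0.6, 0, 0, 0, 0, 0, 0],
    [0.6, 0, 0, 0, 0, 0, 0],
    [0.6, 0, 0, 0, 0, 0, 0]
  ],
  "squeeze": 50
}}

```text
time: 6.8
tcp_pos: [0.4792, -0.2184, 0.1506]
tool_rot: [[0.921, -0.39, 0.0], [-0.39, -0.921, -0.0], [0.0, -0.0, -1.0]]
contact_force: [0.8, 1.3, 0.9]
gripper_width: 0.0108
```

Call:
{"op": "arm_command", "data": {
  "steps": [
    [0.6, 0, 0, -0.2, 0, 0, 0],
    [0.6, 0, 0, -0.5, 0, 0, 0],
    [0.6, 0, 0, -1.0, 0, 0, 0],
    [0.6, 0, 0, -1.5, 0, 0, 0],
    [0.6, 0, 0, -2.0, 0, 0, 0]
  ]
}}

```text
time: 7.3
tcp_pos: [0.4788, -0.2184, 0.1705]
tool_rot: [[0.921, -0.39, -0.0], [-0.39, -0.921, 0.0], [-0.0, 0.0, -1.0]]
contact_force: [-0.4, -0.1, -3.6]
gripper_width: 0.0109
```

Call:
{"op": "arm_command", "data": {
  "steps": [
    [0.6, 0, 0, 0, 0, 0, 0],
    [0.6, 0, 0, 0, 0, 0, 0],
    [0.6, 0, 0, 0, 0, 0, 0]
  ]
}}

```text
time: 7.6
tcp_pos: [0.4788, -0.2184, 0.17]
tool_rot: [[0.921, -0.39, -0.0], [-0.39, -0.921, 0.0], [-0.0, 0.0, -1.0]]
contact_force: [1.2, -0.4, -4.2]
gripper_width: 0.011
```

```bash
python3 -c "
from d import *
S=eyes.read_camera('scene')
delta([.4788,-.2185,.15],-22.9)
crop(S,170,150,270,250,6,'pics/p.png')
"
```

```text
t 7.65 tcp [ 0.4788 -0.2183  0.17  ] yaw -22.923661777755484 dcm [0.0079 0.0167 1.9976] rv [-0.0026  0.0274 -0.0237] F [-0.0931 -0.6916 -3.7347] M [ 0.026  -0.0846  0.0343] w 0.011031862233154045
```

View pics/p.png

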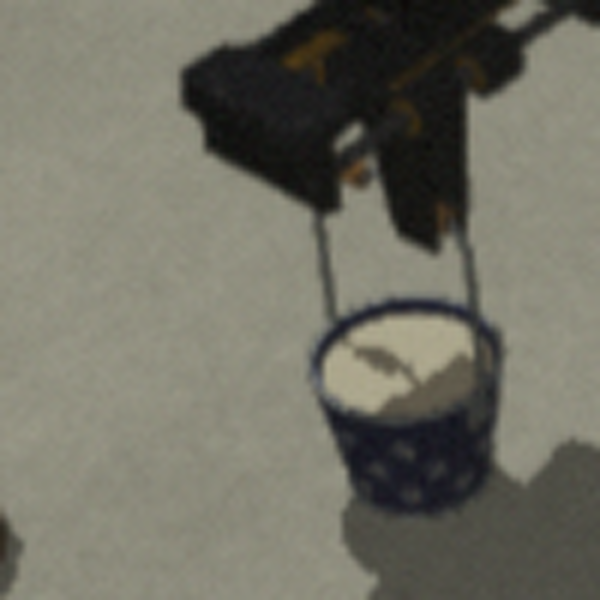

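It lifts cleanly and hangs level at about 4 N, so roughly 0.4 kg, and the hook should sag about 18 mm. Now raise.

Call:
{"op": "arm_command", "data": {
  "steps": [
    [0.6, 0, 0, -0.8, 0, 0, 0],
    [0.6, 0, 0, -2.4, 0, 0, 0],
    [0.6, 0, 0, -4.4, 0, 0, 0],
    [0.6, 0, 0, -6.4, 0, 0, 0],
    [0.6, 0, 0, -7.8, 0, 0, 0]
  ]
}}

```text
time: 8.15
tcp_pos: [0.4797, -0.2189, 0.2516]
tool_rot: [[0.921, -0.39, 0.003], [-0.39, -0.921, -0.002], [0.004, 0.0, -1.0]]
contact_force: [0.6, 0.3, -4.0]
gripper_width: 0.0106
```

Call:
{"op": "arm_command", "data": {
  "steps": [
    [0.6, 0, -0.5, -0.5, 0, 0, -1],
    [0.6, -0.2, -1.5, -0.8, 0, 0, -3],
    [0.6, -0.4, -3, -0.8, 0, 0, -5.5],
    [0.6, -0.8, -4.9, -0.8, 0, 0, -8],
    [0.6, -1.1, -6.9, -0.8, 0, 0, -10.5]
  ]
}}

```text
time: 8.65
tcp_pos: [0.4953, -0.1486, 0.2547]
tool_rot: [[0.977, -0.211, -0.002], [-0.211, -0.977, 0.002], [-0.003, -0.001, -1.0]]
contact_force: [0.4, 0.7, -3.9]
gripper_width: 0.0108
```

```bash
python3 -c "
from d import *
delta([.5574,.1828,.256],-6)
"
```

```text
t 8.65 tcp [ 0.4953 -0.1486  0.2547] yaw -12.202340844443512 dcm [ -0.9322 -33.7004  -0.0883] rv [-0.0674  0.1453 -6.2024] F [ 0.434   0.7498 -3.8658] M [ 0.0974 -0.1094  0.0011] w 0.010827719799808452
```

Call:
{"op": "arm_command", "data": {
  "steps": [
    [0.6, 0.3, -2.2, -0.05, 0, 0, -2],
    [0.6, 0.9, -4.6, -0.1, 0, 0, -4],
    [0.6, 1.5, -7, -0.1, 0, 0, -5.5],
    [0.6, 2, -9.5, -0.1, 0, 0, -6],
    [0.6, 2.5, -12, -0.1, 0, 0, -6.2]
  ]
}}

```text
time: 9.15
tcp_pos: [0.5456, -0.0363, 0.2558]
tool_rot: [[0.994, -0.105, -0.002], [-0.105, -0.994, 0.001], [-0.002, -0.001, -1.0]]
contact_force: [0.3, -0.3, -3.7]
gripper_width: 0.0107
```

Call:
{"op": "arm_command", "data": {
  "steps": [
    [0.6, 0.3, -2.5, 0, 0, 0, 0],
    [0.6, 0.4, -5, 0, 0, 0, 0],
    [0.6, 0.5, -7.5, 0, 0, 0, 0],
    [0.6, 0.5, -9.7, 0, 0, 0, 0],
    [0.6, 0.5, -11.3, 0, 0, 0, 0]
  ]
}}

```text
time: 9.65
tcp_pos: [0.5622, 0.0757, 0.2557]
tool_rot: [[0.994, -0.105, -0.003], [-0.105, -0.994, 0.001], [-0.003, -0.0, -1.0]]
contact_force: [-0.4, -0.8, -3.7]
gripper_width: 0.011
```

```bash
python3 -c "
from d import *
delta([.5574,.1828,.256],-6)
"
```

```text
t 9.65 tcp [0.5622 0.0757 0.2557] yaw -6.034437549848324 dcm [ -1.6015 -10.6032  -0.0228] rv [-0.0234  0.1671 -0.0345] F [-0.4385 -0.7618 -3.73  ] M [ 0.1069 -0.0377 -0.0168] w 0.010990346331675439
```

Call:
{"op": "arm_command", "data": {
  "steps": [
    [0.6, -0.2, -2.5, 0, 0, 0, 0],
    [0.6, -0.3, -5, 0, 0, 0, 0],
    [0.6, -0.4, -7.5, 0, 0, 0, 0],
    [0.6, -0.5, -9.5, 0, 0, 0, 0],
    [0.6, -0.5, -10.3, 0, 0, 0, 0]
  ]
}}

```text
time: 10.15
tcp_pos: [0.5687, 0.1782, 0.2563]
tool_rot: [[0.994, -0.105, -0.001], [-0.105, -0.994, 0.0], [-0.002, -0.0, -1.0]]
contact_force: [0.3, -0.4, -3.7]
gripper_width: 0.0107
```

Call:
{"op": "arm_command", "data": {
  "steps": [
    [0.6, 0, 0, 0, 0, 0, 0],
    [0.6, 0, 0, 0, 0, 0, 0],
    [0.6, 0, 0, 0, 0, 0, 0],
    [0.6, 0, 0, 0, 0, 0, 0]
  ]
}}

```text
time: 10.55
tcp_pos: [0.5695, 0.1751, 0.2573]
tool_rot: [[0.994, -0.11, 0.0], [-0.11, -0.994, -0.0], [0.0, 0.0, -1.0]]
contact_force: [-0.1, -0.3, -3.7]
gripper_width: 0.0109
```

```bash
python3 -c "
from d import *
S=eyes.read_camera('scene');T=eyes.read_camera('top')
delta([.5574,.1828,.256],-6)
crop(S,330,130,450,270,4,'pics/q.png');crop(T,200,200,330,320,5,'pics/r.png')
np.savez('/tmp/S1.npz',**S);np.savez('/tmp/T1.npz',**T)
"
```

```text
t 10.65 tcp [0.5695 0.1753 0.2574] yaw -6.272955238047784 dcm [-1.2881 -0.6131  0.1375] rv [ 0.0034 -0.0236 -0.273 ] F [-0.106   0.0577 -3.6338] M [ 0.0776 -0.1496  0.0251] w 0.010848105306257426
```

View pics/q.png

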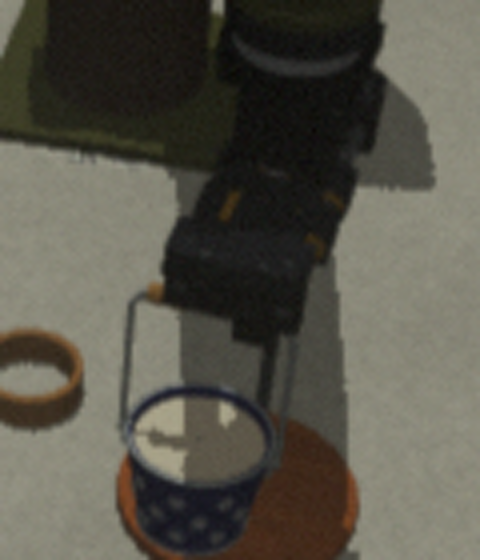

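View pics/r.png

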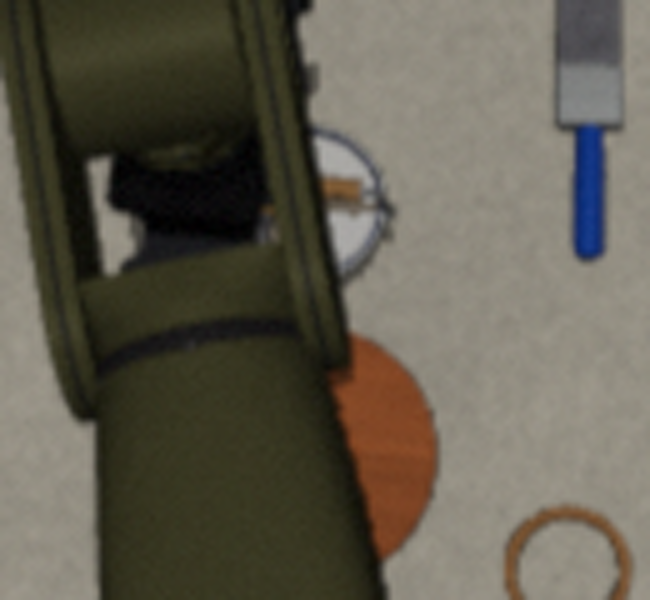

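```bash
cat > rim.py <<'E'
from m import *
from scipy.optimize import least_squares
def pailpose(S,c0,T=None):
    out=[]
    for c in [S]+([T] if T is not None else []):
        P=cloud(c); r=np.hypot(P[...,0]-c0[0],P[...,1]-c0[1])
        h=cv2.cvtColor(c["pixels"],cv2.COLOR_RGB2HSV)
        m=(r<.055)&(P[...,2]>c0[2]-.06)&(P[...,2]<c0[2]+.06)
        wax=m&(h[...,2]>70)&(h[...,1]<60)
        q=P[wax]
        # wax plane
        med=np.median(q[:,2]); q=q[abs(q[:,2]-med)<.012]
        A=np.c_[q[:,:2]-q[:,:2].mean(0),np.ones(len(q))]; k=np.linalg.lstsq(A,q[:,2],rcond=None)[0]
        out.append((len(q),q.mean(0),'slopes deg',np.degrees(k[:2]),'bbox centre',(q.min(0)+q.max(0))/2,q.max(0)-q.min(0)))
    return out
E
python3 -c "
from rim import *
S=dict(np.load('/tmp/S1.npz'));T=dict(np.load('/tmp/T1.npz'))
for o in pailpose(S,(.5668,.1504,.17),T):print(o)
S=dict(np.load('/tmp/scene0.npz'))
for o in pailpose(S,(.469,-.2415,.062)):print(o)
T=dict(np.load('/tmp/T1.npz'));S=dict(np.load('/tmp/S1.npz'))
print(blobs(T,(262,233,275,243),0),blobs(S,(363,198,373,208),0))
k=np.array([.5668,.1504,.2768]);ex=np.array([.994,-.11,0]);ey=np.array([.11,.994,0]);ez=np.array([0,0,1.])
pts=[k-.008*ez-.025*ey,k-.008*ez+.025*ey,k,k-.108*ez+.046*ey,k-.108*ez-.046*ey]
crop(S,330,130,450,270,4,'pics/s.png',pts);crop(T,200,200,330,320,5,'pics/t.png',pts)
"
```

```text
(587, array([0.5687, 0.1467, 0.1696]), 'slopes deg', array([ 2.9688, -1.6916]), 'bbox centre', array([0.573 , 0.1458, 0.1722]), array([0.085 , 0.0839, 0.0178]))
(228, array([0.5764, 0.1275, 0.1724]), 'slopes deg', array([ 4.46  , -7.1055]), 'bbox centre', array([0.5749, 0.137 , 0.1729]), array([0.0808, 0.0692, 0.0216]))
(517, array([ 0.469 , -0.2424,  0.0639]), 'slopes deg', array([1.1985, 1.0687]), 'bbox centre', array([ 0.471 , -0.2449,  0.0636]), array([0.0882, 0.0962, 0.022 ]))
[(np.int32(29), array([267.6207, 237.4828]))] [(np.int32(16), array([368.4375, 202.5625]))]
```

View pics/s.png

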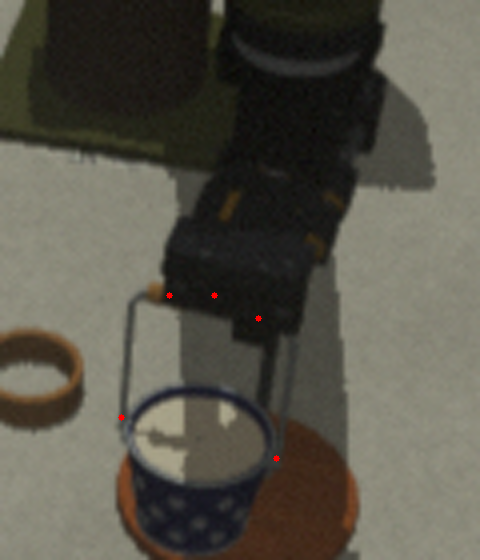

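View pics/t.png

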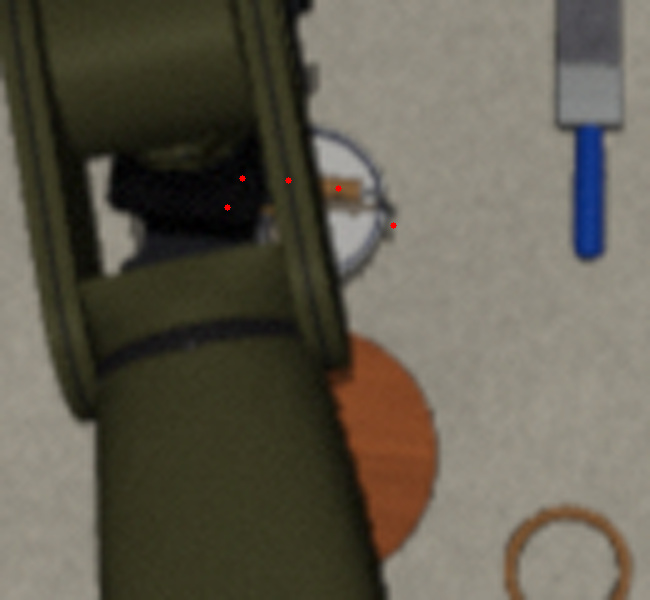

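```bash
cat > fit.py <<'E'
from m import *
from scipy.optimize import least_squares
def edges(c,box):
    # navy silhouette mask in scene
    h=cv2.cvtColor(c["pixels"],cv2.COLOR_RGB2HSV); 
    return h
def model(c,kink,roll,pitch,yaw,drop=.108):
    from scipy.spatial.transform import Rotation as Ro
    R=Ro.from_euler('ZYX',[yaw,pitch,roll],degrees=True).as_matrix()
    t=np.linspace(0,2*np.pi,120)
    L=[]
    for z,r in((.008,.042),(-.062,.031)): L.append(np.c_[r*np.cos(t),r*np.sin(t),np.full(120,z-drop)])
    for s in(1,-1): L.append(np.c_[np.zeros(30),np.full(30,s*.046),np.linspace(-drop,-.008,30)])
    L.append(np.c_[np.zeros(30),np.linspace(-.046,.046,30),np.full(30,-.008)])
    return (R@np.vstack(L).T).T+kink
def overlay(c,box,k,fn,P):
    x0,y0,x1,y1=box
    im=cv2.resize(c["pixels"][y0:y1,x0:x1,::-1],None,fx=k,fy=k,interpolation=cv2.INTER_CUBIC)
    for a in proj(c,P): cv2.circle(im,tuple(int(i) for i in ((a-[x0,y0]+.5)*k)),0,(0,0,255),-1)
    cv2.imwrite(fn,im)
E
python3 -c "
from fit import *
S=dict(np.load('/tmp/S1.npz'));T=dict(np.load('/tmp/T1.npz'))
P=model(S,np.array([.5668,.1504,.2768]),0,0,-6.3)
overlay(S,(350,190,415,275),7,'pics/u.png',P)
S0=dict(np.load('/tmp/scene0.npz'))
P=model(S0,np.array([.469,-.2415,.17]),0,0,-22.9)
overlay(S0,(195,160,265,250),6,'pics/v.png',P)
"
```

```text
(no output)
```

View pics/u.png

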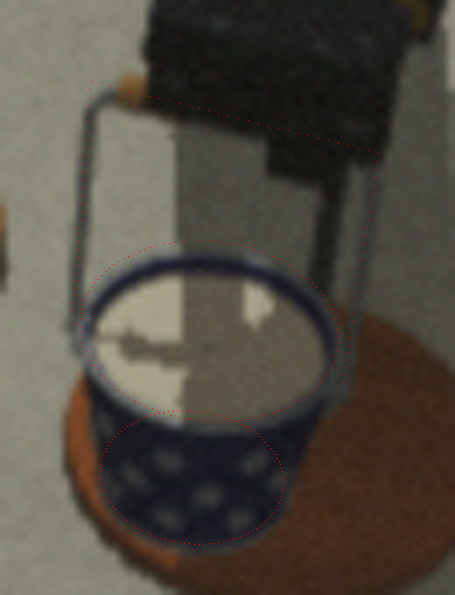

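View pics/v.png

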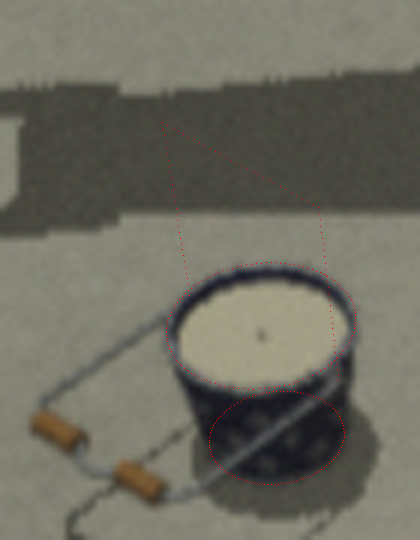

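```bash
python3 -c "
from fit import *
S=dict(np.load('/tmp/S1.npz'))
ims=[]
for roll in (2,3,4):
    k=np.array([.5668,.1504,.2768-.025*np.sin(np.radians(roll))])
    k[1]-=.008*np.sin(np.radians(roll))
    P=model(S,k,roll,0,-6.3); overlay(S,(355,195,405,275),5,'/tmp/x.png',P); ims.append(cv2.imread('/tmp/x.png'))
cv2.imwrite('pics/w.png',np.hstack(ims))
"
```

```text
(no output)
```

View pics/w.png

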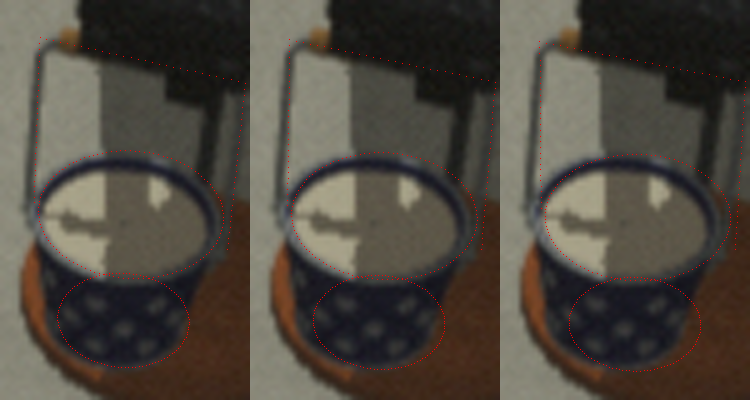

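```bash
cat > fit2.py <<'E'
from fit import *
def fitpail(c,obs,k0,yaw,prior=(.002,)):
    # obs: dict in image px: rim L,R,T,B extremes; foot B; leg lines (two points each)
    def res(p):
        P=proj(c,model(c,p[:3],p[3],p[4],yaw)); rim=P[:120];ft=P[120:240];l1=P[240:270];l2=P[270:300]
        r=[]
        if 'rim' in obs:
            L,R,T,B=obs['rim']; r+=[rim[:,0].min()-L,rim[:,0].max()-R,rim[:,1].min()-T,rim[:,1].max()-B]
        if 'footB' in obs: r.append(ft[:,1].max()-obs['footB'])
        if 'footL' in obs: r.append(ft[:,0].min()-obs['footL'])
        if 'footR' in obs: r.append(ft[:,0].max()-obs['footR'])
        for key,l in(('legA',l1),('legB',l2)):
            for (u,v) in obs.get(key,[]):
                r.append(np.interp(v,l[::-1,1],l[::-1,0])-u)
        return np.r_[np.array(r)/.5,(p[:3]-k0)/.004,p[3:5]/8]
    s=least_squares(res,np.r_[k0,0,0]); return s.x,res(s.x)
E
python3 -c "
from fit2 import *
S=dict(np.load('/tmp/S1.npz'))
f=lambda u,v:(350+u/7-.5,190+v/7-.5)
a=f(83,247);b=f(338,432)
obs=dict(rim=(a[0],b[0],a[1],b[1]),footB=f(0,550)[1],footL=f(99,0)[0],footR=f(297,0)[0],legA=[f(374,190),f(346,385)],legB=[f(88,130),f(75,320)])
x,r=fitpail(S,obs,np.array([.5668,.1504,.2768]),-6.3); print(x,r)
overlay(S,(350,190,415,275),7,'pics/x.png',model(S,x[:3],x[3],x[4],-6.3))
"
```

```text
[0.5696 0.1504 0.2752 0.5856 0.7718] [-0.248   0.8375  0.1011 -0.4719  0.1854  1.8023 -2.3272 -0.2086  0.1992
 -0.1844  0.1837  0.7024  0.0015 -0.4067  0.0732  0.0965]
```

View pics/x.png

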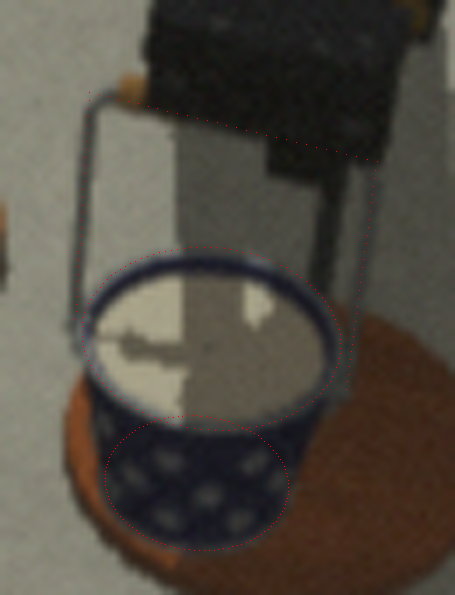

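The fit says the pail hangs level (roll 0.6°, pitch 0.8°) with the kink at about (0.568,0.150,0.276). That puts it 6 mm off the arm line, so I'll correct laterally first and then run in over the tip.

Call:
{"op": "arm_command", "data": {
  "steps": [
    [0.6, -0.1, -0.3, 0, 0, 0, 0.1],
    [0.6, -0.3, -0.6, 0, 0, 0, 0.2],
    [0.6, -0.8, -0.6, 0, 0, 0, 0.2],
    [0.6, -1.3, -0.6, 0, 0, 0, 0.2],
    [0.6, -1.8, -0.6, 0, 0, 0, 0.2]
  ]
}}

```text
time: 11.15
tcp_pos: [0.5515, 0.184, 0.2572]
tool_rot: [[0.994, -0.112, -0.0], [-0.112, -0.994, -0.0], [-0.0, 0.0, -1.0]]
contact_force: [-0.3, 0.1, -4.3]
gripper_width: 0.0112
```

```bash
python3 -c "
from d import *
delta([.5126,.1875,.256],-6.1)
"
```

```text
t 11.15 tcp [0.5515 0.184  0.2572] yaw -6.41344593136013 dcm [-3.901   0.0891  0.1218] rv [ 0.0052  0.0178 -0.3134] F [-0.2583  0.1418 -4.2714] M [ 0.0732 -0.143  -0.0267] w 0.011189619568194264
```

Call:
{"op": "arm_command", "data": {
  "steps": [
    [0.6, -0.6, 0.05, 0, 0, 0, -0.3],
    [0.6, -1.4, 0.09, 0, 0, 0, -0.3],
    [0.6, -2.3, 0.09, 0, 0, 0, -0.3],
    [0.6, -3.2, 0.09, 0, 0, 0, -0.3],
    [0.6, -3.8, 0.09, 0, 0, 0, -0.3]
  ]
}}

```text
time: 11.65
tcp_pos: [0.5133, 0.1874, 0.2574]
tool_rot: [[0.994, -0.106, 0.0], [-0.106, -0.994, 0.0], [0.0, -0.0, -1.0]]
contact_force: [-0.1, -0.5, -3.2]
gripper_width: 0.0109
```

Call:
{"op": "arm_command", "data": {
  "steps": [
    [0.6, -0.2, 0, 0, 0, 0, 0],
    [0.6, -0.2, 0, 0, 0, 0, 0],
    [0.6, -0.2, 0, 0, 0, 0, 0],
    [0.6, -0.2, 0, 0, 0, 0, 0]
  ]
}}

```text
time: 12.05
tcp_pos: [0.5126, 0.1874, 0.2572]
tool_rot: [[0.994, -0.107, 0.0], [-0.107, -0.994, -0.0], [0.0, 0.0, -1.0]]
contact_force: [-0.3, -0.7, -3.7]
gripper_width: 0.011
```

```bash
python3 -c "
from fit2 import *
from d import *
S=eyes.read_camera('scene');T=eyes.read_camera('top')
delta([.5126,.1875,.2355],-6.1)
np.savez('/tmp/S2.npz',**S)
P=[[.510,.1626,.243],[.5268,.1608,.2585]]
crop(S,350,170,430,270,6,'pics/y.png',P);crop(T,210,230,300,320,6,'pics/z.png',P)
"
```

```text
t 12.15 tcp [0.5126 0.1874 0.2573] yaw -6.132940510101367 dcm [-0.0063 -0.0112  2.1768] rv [ 0.0008 -0.025  -0.0329] F [ 0.5459  0.5598 -4.3188] M [ 0.106  -0.2021  0.0101] w 0.010813377240214535
```

View pics/y.png

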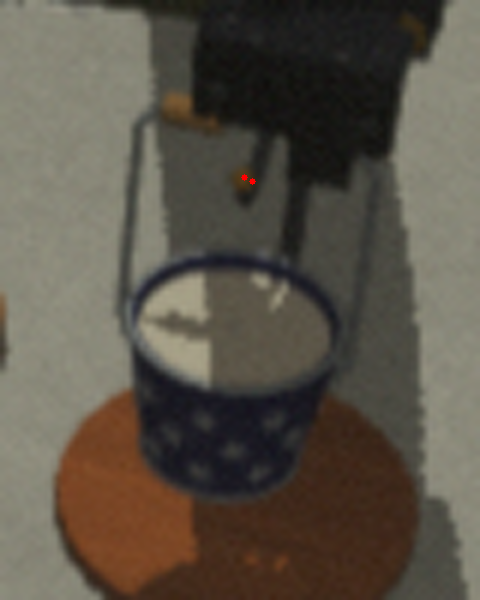

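View pics/z.png

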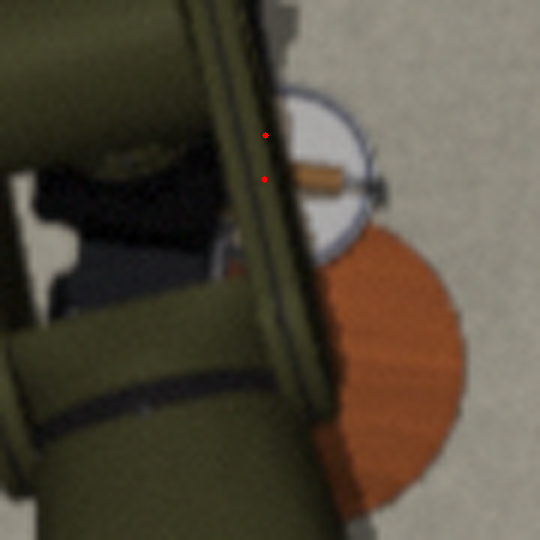

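The arm and its ball (crop 243,180) are inside the bail loop, and the pail is clear. I'll check sleeve B from above against where it should be, then lower.

```bash
python3 -c "
from d import *
T=dict(np.load('/tmp/T1.npz'))
b=px2z(T,210+319/6-.5,230+179/6-.5,.269);print(b, 'kink', b+.025*np.array([.1045,.9945,0]))
"
```

```text
[0.5062 0.1362 0.269 ] kink [0.5088 0.1611 0.269 ]
```

Kink over seat to about 1.5 mm. Lowering.

Call:
{"op": "arm_command", "data": {
  "steps": [
    [0.6, 0, 0, 0.5, 0, 0, 0],
    [0.6, 0, 0, 1.2, 0, 0, 0],
    [0.6, 0, 0, 1.9, 0, 0, 0],
    [0.6, 0, 0, 2.3, 0, 0, 0],
    [0.6, 0, 0, 2.5, 0, 0, 0]
  ]
}}

```text
time: 12.65
tcp_pos: [0.5117, 0.1873, 0.231]
tool_rot: [[0.994, -0.107, -0.002], [-0.107, -0.994, -0.0], [-0.002, 0.001, -1.0]]
contact_force: [0.5, -0.4, -3.8]
gripper_width: 0.0107
```

Call:
{"op": "arm_command", "data": {
  "steps": [
    [0.6, 0, 0, 0.1, 0, 0, 0],
    [0.6, 0, 0, 0.25, 0, 0, 0],
    [0.6, 0, 0, 0.4, 0, 0, 0],
    [0.6, 0, 0, 0.6, 0, 0, 0],
    [0.6, 0, 0, 0.8, 0, 0, 0]
  ]
}}

```text
time: 13.15
tcp_pos: [0.5123, 0.1875, 0.2243]
tool_rot: [[0.994, -0.107, 0.0], [-0.107, -0.994, 0.0], [0.0, -0.0, -1.0]]
contact_force: [0.6, 0.8, -3.5]
gripper_width: 0.0106
```

```bash
python3 -c "
from fit2 import *
from d import *
S=eyes.read_camera('scene');
delta([.5126,.1875,.2255],-6.1)
crop(S,350,170,430,270,6,'pics/aa.png')
"
```

```text
t 13.2 tcp [0.512  0.1874 0.2237] yaw -6.128098612125465 dcm [ 0.0595 -0.0132 -0.1785] rv [ 0.0077  0.0485 -0.0281] F [-0.5786  0.4337 -3.1705] M [0.094  0.0132 0.0068] w 0.01043158044373418
```

View pics/aa.png

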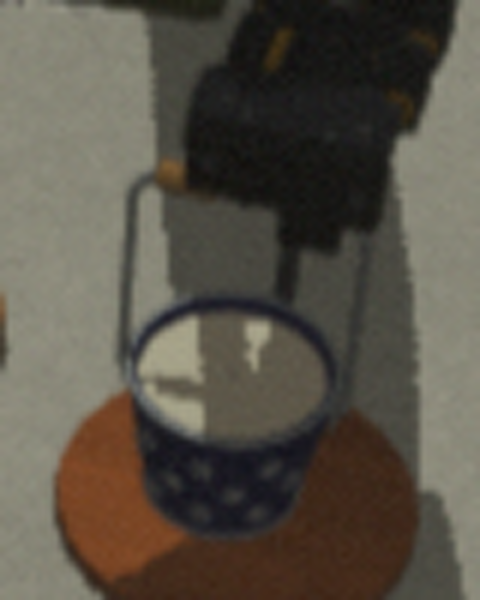

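Just making contact, since |Fz| is starting to fall. Continuing in small steps.

Call:
{"op": "arm_command", "data": {
  "steps": [
    [0.6, 0, 0, 0.2, 0, 0, 0],
    [0.6, 0, 0, 0.4, 0, 0, 0],
    [0.6, 0, 0, 0.6, 0, 0, 0],
    [0.6, 0, 0, 0.6, 0, 0, 0],
    [0.6, 0, 0, 0.6, 0, 0, 0]
  ]
}}

```text
time: 13.7
tcp_pos: [0.5126, 0.1874, 0.2186]
tool_rot: [[0.994, -0.107, 0.001], [-0.107, -0.994, 0.0], [0.001, -0.0, -1.0]]
contact_force: [0.8, -0.6, -2.0]
gripper_width: 0.011
```

Call:
{"op": "arm_command", "data": {
  "steps": [
    [0.6, 0, 0, 0.2, 0, 0, 0],
    [0.6, 0, 0, 0.4, 0, 0, 0],
    [0.6, 0, 0, 0.4, 0, 0, 0],
    [0.6, 0, 0, 0.4, 0, 0, 0]
  ]
}}

```text
time: 14.1
tcp_pos: [0.512, 0.1875, 0.2142]
tool_rot: [[0.994, -0.107, -0.001], [-0.107, -0.994, 0.0], [-0.001, 0.0, -1.0]]
contact_force: [-0.9, -0.3, -1.2]
gripper_width: 0.011
```

```bash
python3 -c "
from fit2 import *
from d import *
S=eyes.read_camera('scene');
delta([.5126,.1875,.2255],-6.1)
crop(S,350,170,430,270,6,'pics/ab.png')
"
```

```text
t 14.15 tcp [0.5122 0.1875 0.2143] yaw -6.122789932067009 dcm [ 0.0363 -0.0046 -1.1188] rv [-0.003   0.0006 -0.0228] F [ 0.1976  0.0007 -1.3529] M [ 0.0316 -0.1018  0.049 ] w 0.010911768522891331
```

View pics/ab.png

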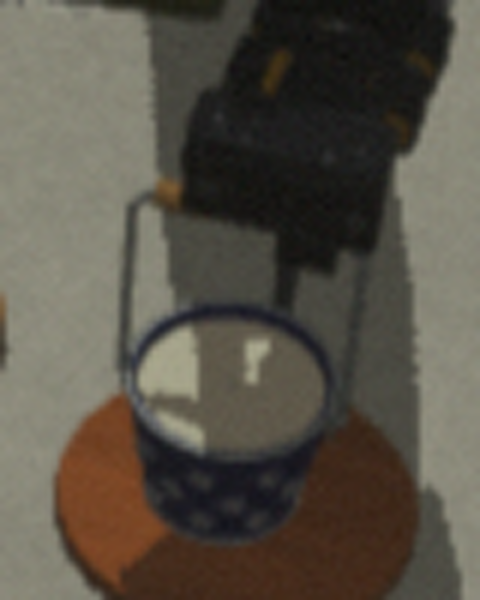

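The weight is going over steadily (Fz -1.35 N). The rim moved less than the sleeves did, so I'll fit the pail's pose before going on.

```bash
python3 -c "
from fit2 import *
from d import *
S=eyes.read_camera('scene');np.savez('/tmp/S3.npz',**S)
delta([.5126,.1875,.2255],-6.1)
f=lambda u,v:(350+u/6-.5,170+v/6-.5)
a=f(130,306);b=f(335,462)
obs=dict(rim=(a[0],b[0],a[1],b[1]),footB=f(0,546)[1],legA=[f(363,270),f(346,380)],legB=[f(131,215),f(122,360)])
x,r=fitpail(S,obs,np.array([.5095,.1625,.2338]),-6.1); print(x,r)
overlay(S,(350,170,430,270),6,'pics/ac.png',model(S,x[:3],x[3],x[4],-6.1))
a=f(130,294);b=f(337,447)
obs=dict(rim=(a[0],b[0],a[1],b[1]),footB=f(0,540)[1],legA=[f(368,250),f(346,380)],legB=[f(131,205),f(122,350)])
x,r=fitpail(S,obs,np.array([.5095,.1625,.2432]),-6.1); print('before',x,r)
"
```

```text
t 14.2 tcp [0.5124 0.1875 0.2144] yaw -6.1160849819022785 dcm [ 0.0167 -0.0022 -1.1116] rv [-0.0043 -0.0316 -0.0161] F [ 0.1029  0.2911 -1.3427] M [ 0.0112 -0.1481  0.0506] w 0.010795946532402637
[0.5108 0.1629 0.2303 0.1472 5.0987] [-0.9262  0.5551 -0.713  -0.378   0.7927 -0.0253  0.3824  0.0109 -0.0116
  0.3252  0.1063 -0.8629  0.0184  0.6373]
before [0.5108 0.1631 0.2412 0.2664 2.9125] [-0.8646  0.4499 -0.115  -0.2754  0.1883 -0.4458  0.4332  0.4751 -0.0693
  0.3236  0.1604 -0.5104  0.0333  0.3641]
```

View pics/ac.png

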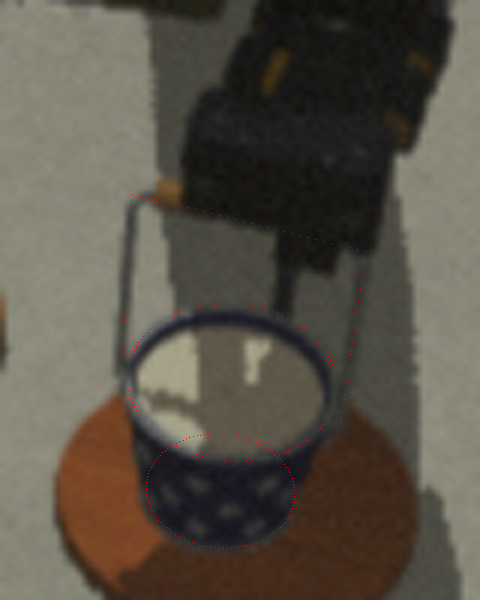

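```bash
python3 -c "
from fit2 import *
from scipy.spatial.transform import Rotation as Ro
def wax(c,c0):
    P=cloud(c); r=np.hypot(P[...,0]-c0[0],P[...,1]-c0[1]); q=P[(r<.033)&(abs(P[...,2]-c0[2])<.02)]
    for _ in range(4):
        A=np.c_[q[:,:2]-c0[:2],np.ones(len(q))];k=np.linalg.lstsq(A,q[:,2],rcond=None)[0];e=q[:,2]-A@k;q=q[abs(e)<2.5*e.std()]
    s=e.std()/np.sqrt(len(q))/.016
    return len(q),np.degrees(k[:2]),k[2],np.degrees(s)
for n,c0 in(('scene0',(.469,-.2415,.062)),('S1',(.5675,.1504,.169)),('S2',(.510,.1615,.169)),('S3',(.508,.1629,.125))):
    c=dict(np.load(f'/tmp/{n}.npz'));print(n,wax(c,c0))
"
```

```text
scene0 (306, array([0.3019, 0.2202]), np.float64(0.06257778441503932), np.float64(0.34429268225879817))
S1 (440, array([1.7092, 0.8184]), np.float64(0.16881067843618408), np.float64(0.25910662222406167))
S2 (392, array([2.1992, 0.4322]), np.float64(0.16884915580458087), np.float64(0.2816353234781277))
S3 (407, array([-2.1257,  0.3817]), np.float64(0.12605173663332966), np.float64(0.30056900297726186))
```

The wax plane from depth shows a tilt of only about 2°, with the height as expected. I'll transfer the last of the weight.

Call:
{"op": "arm_command", "data": {
  "steps": [
    [0.6, 0, 0, 0.15, 0, 0, 0],
    [0.6, 0, 0, 0.3, 0, 0, 0],
    [0.6, 0, 0, 0.3, 0, 0, 0],
    [0.6, 0, 0, 0.3, 0, 0, 0]
  ]
}}

```text
time: 14.6
tcp_pos: [0.512, 0.1875, 0.2112]
tool_rot: [[0.994, -0.107, -0.001], [-0.107, -0.994, 0.0], [-0.001, -0.0, -1.0]]
contact_force: [-1.0, -0.3, -1.1]
gripper_width: 0.0109
```

Call:
{"op": "arm_command", "data": {
  "steps": [
    [0.6, 0, 0, 0, 0, 0, 0]
  ]
}}

```text
time: 14.7
tcp_pos: [0.5119, 0.1875, 0.2112]
tool_rot: [[0.994, -0.107, -0.001], [-0.107, -0.994, 0.0], [-0.001, 0.0, -1.0]]
contact_force: [-0.7, 0.5, -0.6]
gripper_width: 0.0111
```

Call:
{"op": "arm_command", "data": {
  "steps": [
    [0.6, 0, 0, 0, 0, 0, 0]
  ]
}}

```text
time: 14.8
tcp_pos: [0.5121, 0.1875, 0.2112]
tool_rot: [[0.994, -0.107, -0.0], [-0.107, -0.994, -0.0], [-0.0, 0.0, -1.0]]
contact_force: [-1.1, 1.2, -1.2]
gripper_width: 0.0106
```

Call:
{"op": "arm_command", "data": {
  "steps": [
    [0.6, 0, 0, 0.12, 0, 0, 0],
    [0.6, 0, 0, 0.25, 0, 0, 0],
    [0.6, 0, 0, 0.25, 0, 0, 0]
  ]
}}

```text
time: 15.1
tcp_pos: [0.5125, 0.1874, 0.2087]
tool_rot: [[0.994, -0.107, 0.001], [-0.107, -0.994, 0.0], [0.001, -0.0, -1.0]]
contact_force: [0.3, 0.2, 0.1]
gripper_width: 0.011
```

Call:
{"op": "arm_command", "data": {
  "steps": [
    [0.6, 0, 0, 0, 0, 0, 0]
  ]
}}

```text
time: 15.2
tcp_pos: [0.5123, 0.1874, 0.2088]
tool_rot: [[0.994, -0.107, -0.0], [-0.107, -0.994, 0.0], [-0.0, -0.0, -1.0]]
contact_force: [-0.5, -0.4, -1.4]
gripper_width: 0.0106
```

Call:
{"op": "arm_command", "data": {
  "steps": [
    [0.6, 0, 0, 0, 0, 0, 0]
  ]
}}

```text
time: 15.3
tcp_pos: [0.5121, 0.1874, 0.2088]
tool_rot: [[0.994, -0.107, -0.001], [-0.107, -0.994, 0.0], [-0.001, 0.0, -1.0]]
contact_force: [-1.3, 0.5, -0.5]
gripper_width: 0.011
```

Call:
{"op": "arm_command", "data": {
  "steps": [
    [0.6, 0, 0, 0, 0, 0, 0]
  ]
}}

```text
time: 15.4
tcp_pos: [0.5121, 0.1875, 0.2087]
tool_rot: [[0.994, -0.107, -0.001], [-0.107, -0.994, 0.0], [-0.001, 0.0, -1.0]]
contact_force: [-1.5, 0.5, -0.1]
gripper_width: 0.0111
```

```bash
python3 -c "
from fit2 import *
from d import *
S=eyes.read_camera('scene');np.savez('/tmp/S4.npz',**S)
for i in range(4):
  eyes.read_camera('top'); delta([.5126,.1875,.2255],-6.1)
crop(S,350,170,430,270,6,'pics/ad.png')
"
```

```text
t 15.5 tcp [0.5122 0.1875 0.2088] yaw -6.1241197483198 dcm [ 0.0404 -0.0089 -1.6741] rv [ 0.0013  0.0092 -0.0241] F [-0.0118 -0.6484  0.3713] M [-0.0294  0.0613 -0.0092] w 0.01119174077259032
t 15.55 tcp [0.5123 0.1875 0.2087] yaw -6.122193589847723 dcm [ 0.0308 -0.0082 -1.6751] rv [ 0.0019 -0.0055 -0.0222] F [-0.3132 -0.1507 -0.2262] M [ 0.0116 -0.0024 -0.0137] w 0.010656973031383875
t 15.6 tcp [0.5124 0.1874 0.2088] yaw -6.121689748389838 dcm [ 0.0185 -0.0081 -1.67  ] rv [-0.0011 -0.026  -0.0217] F [-0.1699 -0.4723 -0.1755] M [ 0.0241 -0.0597 -0.0412] w 0.010873805798215778
t 15.65 tcp [0.5125 0.1875 0.2089] yaw -6.120316066201309 dcm [ 0.0105 -0.0048 -1.6628] rv [-0.0052 -0.0428 -0.0203] F [-0.9012  0.0503 -0.4325] M [-0.0595 -0.0975 -0.0477] w 0.011026012227910954
```

View pics/ad.png

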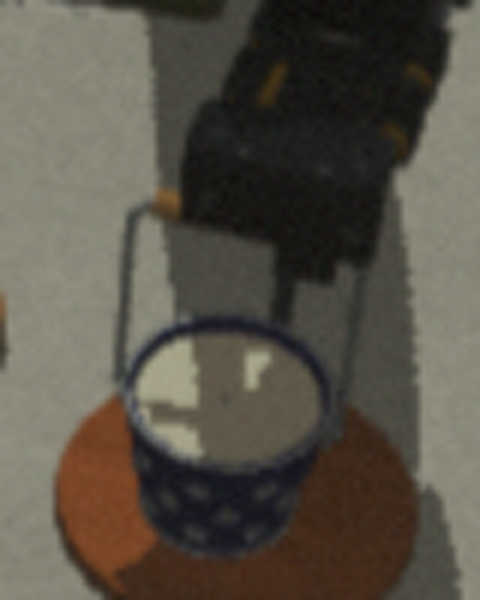

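The residual load is about -0.3 N with near-zero moment, so the arm carries the pail. I'll lower 1 mm more, soften the grip, then open slowly.

Call:
{"op": "arm_command", "data": {
  "steps": [
    [0.6, 0, 0, 0.05, 0, 0, 0],
    [0.6, 0, 0, 0.1, 0, 0, 0],
    [0.6, 0, 0, 0.1, 0, 0, 0]
  ]
}}

```text
time: 15.95
tcp_pos: [0.5122, 0.1874, 0.2077]
tool_rot: [[0.994, -0.107, -0.0], [-0.107, -0.994, 0.0], [-0.0, 0.0, -1.0]]
contact_force: [-0.5, 0.2, -0.9]
gripper_width: 0.0109
```

Call:
{"op": "arm_command", "data": {
  "steps": [
    [0.8, 0, 0, 0, 0, 0, 0],
    [0.8, 0, 0, 0, 0, 0, 0],
    [0.8, 0, 0, 0, 0, 0, 0]
  ],
  "squeeze": 3
}}

```text
time: 16.25
tcp_pos: [0.5125, 0.1873, 0.2078]
tool_rot: [[0.994, -0.107, 0.001], [-0.107, -0.994, -0.0], [0.001, 0.0, -1.0]]
contact_force: [1.1, -0.5, -1.1]
gripper_width: 0.0119
```

```bash
python3 -c "
from fit2 import *
from d import *
for i in range(4):
  S=eyes.read_camera('scene'); delta([.5126,.1875,.2255],-6.1)
np.savez('/tmp/S5.npz',**S)
"
```

```text
t 16.3 tcp [0.5125 0.1873 0.2078] yaw -6.128045412212191 dcm [ 0.0065 -0.0207 -1.7658] rv [ 0.0098 -0.039  -0.028 ] F [ 1.8095 -0.5019 -0.9178] M [-0.1692 -0.2478  0.0276] w 0.011840205497582057
t 16.35 tcp [0.5125 0.1873 0.2079] yaw -6.129200563543215 dcm [ 0.0044 -0.0191 -1.7632] rv [ 0.0055 -0.0422 -0.0292] F [ 0.6441 -0.1044  0.1377] M [-0.1691 -0.2975 -0.018 ] w 0.011298679602136468
t 16.4 tcp [0.5126 0.1873 0.2079] yaw -6.127844679490682 dcm [ 0.0016 -0.0189 -1.7592] rv [ 0.0042 -0.0474 -0.0278] F [ 1.5833 -0.1489  0.3852] M [-0.1725 -0.3238  0.0591] w 0.011542583545320454
t 16.45 tcp [0.5126 0.1874 0.2079] yaw -6.1237938272739845 dcm [ 0.0041 -0.0148 -1.7581] rv [ 0.0023 -0.0455 -0.0238] F [ 2.3906 -0.3629  0.4511] M [-0.1361 -0.2767  0.0594] w 0.011731547997266997
```

```bash
python3 -c "
from fit2 import *
S=dict(np.load('/tmp/S5.npz'))
crop(S,350,150,430,250,6,'pics/ae.png')
"
```

```text
(no output)
```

View pics/ae.png

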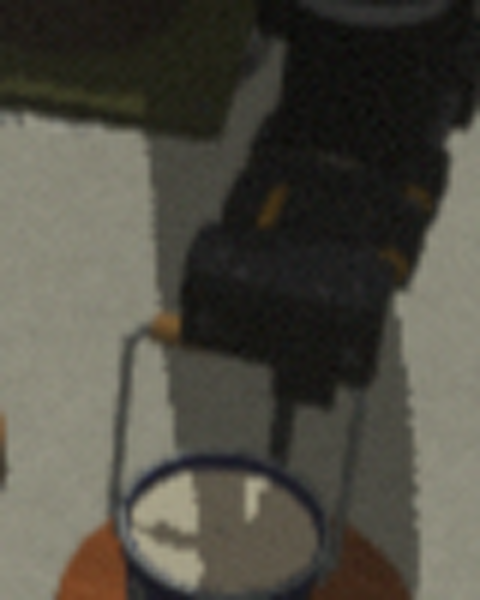

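Stable. Opening slowly.

Call:
{"op": "arm_command", "data": {
  "steps": [
    [1.2, 0, 0, 0, 0, 0, 0],
    [1.25, 0, 0, 0, 0, 0, 0],
    [1.3, 0, 0, 0, 0, 0, 0],
    [1.4, 0, 0, 0, 0, 0, 0],
    [1.5, 0, 0, 0, 0, 0, 0]
  ]
}}

```text
time: 16.95
tcp_pos: [0.5122, 0.1875, 0.2077]
tool_rot: [[0.994, -0.107, -0.0], [-0.107, -0.994, 0.0], [-0.0, -0.0, -1.0]]
contact_force: [-0.2, -0.6, 0.7]
gripper_width: 0.0148
```

Call:
{"op": "arm_command", "data": {
  "steps": [
    [1.8, 0, 0, 0, 0, 0, 0],
    [2.2, 0, 0, 0, 0, 0, 0],
    [2.6, 0, 0, 0, 0, 0, 0],
    [3.0, 0, 0, 0, 0, 0, 0],
    [3.0, 0, 0, 0, 0, 0, 0]
  ]
}}

```text
time: 17.45
tcp_pos: [0.5123, 0.1875, 0.2078]
tool_rot: [[0.994, -0.107, 0.0], [-0.107, -0.994, 0.0], [0.0, -0.0, -1.0]]
contact_force: [0.4, -0.1, 0.2]
gripper_width: 0.0297
```

```bash
python3 -c "
from fit2 import *
from d import *
S=eyes.read_camera('scene'); delta([.5126,.1875,.2255],-6.1)
S=eyes.read_camera('scene'); delta([.5126,.1875,.2255],-6.1)
np.savez('/tmp/S6.npz',**S)
crop(S,350,170,430,270,6,'pics/af.png')
"
```

```text
t 17.5 tcp [0.5123 0.1875 0.2078] yaw -6.123652697290807 dcm [ 0.0337 -0.0076 -1.7746] rv [-0.0011  0.0008 -0.0237] F [-0.0832  0.5855 -0.0093] M [-0.0273 -0.113   0.034 ] w 0.02976701280970278
t 17.55 tcp [0.5123 0.1875 0.2078] yaw -6.1255601254243555 dcm [ 0.0323 -0.0072 -1.7731] rv [-0.0005 -0.0011 -0.0256] F [ 0.4265 -0.0947 -0.0459] M [-0.0237 -0.0784 -0.002 ] w 0.0298210858044839
```

View pics/af.png

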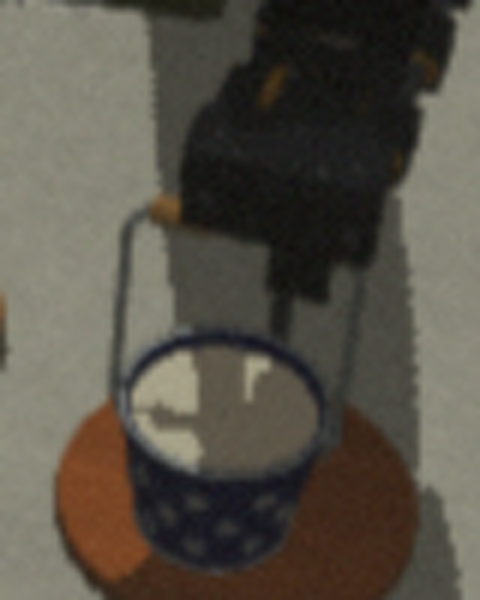

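Released: the force is zero and the pail hangs. Now retreat straight up.

Call:
{"op": "arm_command", "data": {
  "steps": [
    [4, 0, 0, 0, 0, 0, 0],
    [4, 0, 0, -0.5, 0, 0, 0],
    [4, 0, 0, -1.2, 0, 0, 0],
    [4, 0, 0, -2, 0, 0, 0],
    [4, 0, 0, -3, 0, 0, 0]
  ]
}}

```text
time: 18.05
tcp_pos: [0.5123, 0.1874, 0.2387]
tool_rot: [[0.994, -0.107, 0.0], [-0.107, -0.994, 0.0], [0.0, -0.0, -1.0]]
contact_force: [-0.2, -0.1, 0.7]
gripper_width: 0.0401
```

Call:
{"op": "arm_command", "data": {
  "steps": [
    [4, 0, 0, -1.5, 0, 0, 0],
    [4, 0, 0, -3.5, 0, 0, 0],
    [4, 0, 0, -6, 0, 0, 0],
    [4, 0, 0, -8.5, 0, 0, 0],
    [4, 0, 0, -11, 0, 0, 0]
  ]
}}

```text
time: 18.55
tcp_pos: [0.5123, 0.1874, 0.3502]
tool_rot: [[0.994, -0.107, 0.001], [-0.107, -0.994, 0.0], [0.001, -0.001, -1.0]]
contact_force: [0.3, 0.1, -0.0]
gripper_width: 0.0399
```

```bash
python3 -c "
from fit2 import *
from d import *
S=eyes.read_camera('scene'); T=eyes.read_camera('top');delta([.5126,.1875,.2255],-6.1)
np.savez('/tmp/S7.npz',**S)
crop(S,350,170,430,270,6,'pics/ag.png');crop(T,200,220,320,340,5,'pics/ah.png')
"
```

```text
t 18.65 tcp [0.5139 0.1879 0.3539] yaw -6.1250185515553754 dcm [-0.2311  0.0949 12.8402] rv [-0.1903 -0.4932 -0.0242] F [0.4481 0.6881 1.5205] M [ 0.0146 -0.1078 -0.0249] w 0.04037245487158967
```

View pics/ag.png

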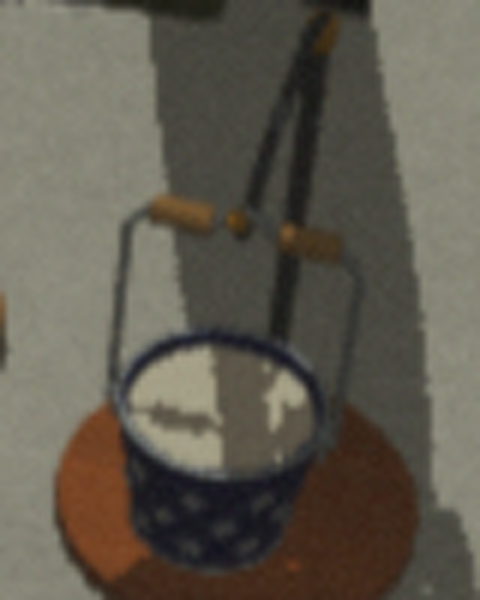

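View pics/ah.png

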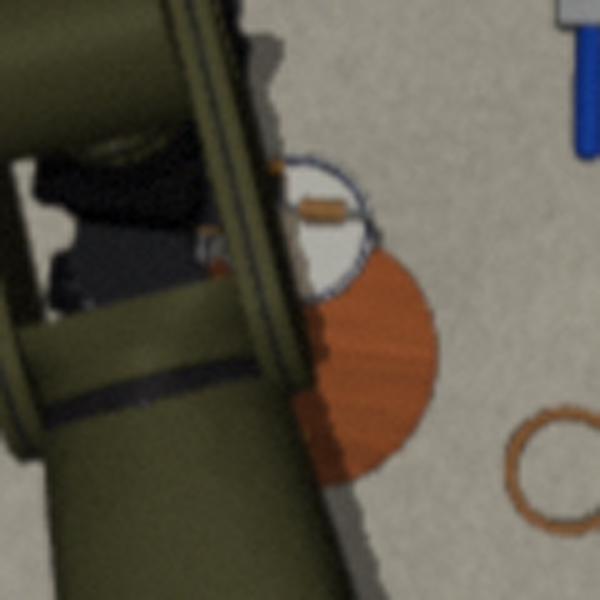

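It hangs from the kink between the sleeves, seated behind the brass ball at (238,220). I'll back the arm away and check stillness and straightness.

Call:
{"op": "arm_command", "data": {
  "steps": [
    [4, 0, -2, -1, 0, 0, 0],
    [4, 0, -5, -2, 0, 0, 0],
    [4, 0, -8, -3, 0, 0, 0],
    [4, 0, -11, -3, 0, 0, 0],
    [4, 0, -13, -3, 0, 0, 0]
  ]
}}

```text
time: 19.15
tcp_pos: [0.526, 0.3183, 0.3774]
tool_rot: [[0.994, -0.106, -0.001], [-0.106, -0.994, -0.0], [-0.001, 0.0, -1.0]]
contact_force: [0.2, -0.0, -0.0]
gripper_width: 0.04
```

Call:
{"op": "arm_command", "data": {
  "steps": [
    [4, 0, -3, 0, 0, 0, 0],
    [4, 0, -6, 0, 0, 0, 0],
    [4, 0, -8, 0, 0, 0, 0],
    [4, 0, -8, 0, 0, 0, 0],
    [4, 0, -8, 0, 0, 0, 0]
  ]
}}

```text
time: 19.65
tcp_pos: [0.5345, 0.396, 0.3767]
tool_rot: [[0.994, -0.106, -0.001], [-0.106, -0.994, -0.001], [-0.001, 0.002, -1.0]]
contact_force: [-0.6, -0.1, 0.2]
gripper_width: 0.0402
```

```bash
python3 -c "
from fit2 import *
from d import *
def wax(c,c0):
    P=cloud(c); r=np.hypot(P[...,0]-c0[0],P[...,1]-c0[1]); q=P[(r<.033)&(abs(P[...,2]-c0[2])<.02)]
    for _ in range(4):
        A=np.c_[q[:,:2]-c0[:2],np.ones(len(q))];k=np.linalg.lstsq(A,q[:,2],rcond=None)[0];e=q[:,2]-A@k;q=q[abs(e)<2.5*e.std()]
    return len(q),np.degrees(k[:2]),k[2]
for i in range(6):
  S=eyes.read_camera('scene'); T=eyes.read_camera('top')
  im=T['pixels']; print(wax(S,(.512,.1629,.118)),wax(T,(.512,.1629,.118)),[(n,c.round(1)) for n,c in blobs(S,(370,198,412,215),0)])
delta([.5126,.1875,.2255],-6.1)
crop(S,350,170,430,270,6,'pics/ai.png');crop(T,200,220,320,340,5,'pics/aj.png')
cv2.imwrite('pics/ak.png',S['pixels'][:,:,::-1])
"
```

```text
(399, array([-0.3141, -0.0241]), np.float64(0.11915129214869707)) (302, array([-0.4796, -0.3582]), np.float64(0.12070615499634027)) [(np.int32(43), array([379.9, 205.2])), (np.int32(11), array([389.1, 206.4])), (np.int32(49), array([401.2, 209.6]))]
(393, array([-0.3836, -0.2991]), np.float64(0.11935725086539115)) (305, array([-0.7938, -0.3081]), np.float64(0.12027729199773558)) [(np.int32(42), array([380. , 205.2])), (np.int32(10), array([389. , 206.2])), (np.int32(49), array([401.1, 209.6]))]
(388, array([0.3547, 0.0441]), np.float64(0.11917316682323931)) (311, array([-1.4113, -0.3749]), np.float64(0.12062689449670534)) [(np.int32(43), array([379.9, 205.2])), (np.int32(11), array([389.1, 206.4])), (np.int32(47), array([401.5, 209.7]))]
(398, array([-0.5564, -1.054 ]), np.float64(0.11920699662000307)) (301, array([-0.1715, -0.3048]), np.float64(0.1208852339575587)) [(np.int32(43), array([379.9, 205.2])), (np.int32(12), array([389.2, 206.3])), (np.int32(49), array([401.2, 209.7]))]
(403, array([-0.0838, -0.7527]), np.float64(0.11934868728589151)) (306, array([-0.3967,  0.0947]), np.float64(0.12076453907176547)) [(np.int32(43), array([379.9, 205.2])), (np.int32(10), array([389. , 206.2])), (np.int32(49), array([401.2, 209.6]))]
(401, array([ 0.0219, -0.5735]), np.float64(0.11928121823989603)) (306, array([-0.6837, -1.0103]), np.float64(0.12086704187505791)) [(np.int32(42), array([379.8, 205.2])), (np.int32(11), array([389.1, 206.4])), (np.int32(48), array([401.3, 209.8]))]
t 20.25 tcp [0.5347 0.3961 0.3778] yaw -6.135679293820305 dcm [ 0.0312 20.9797 15.2314] rv [-0.0054 -0.0031 -0.0357] F [-0.0792 -0.1651  0.0631] M [-0.0117 -0.085  -0.0083] w 0.03977384912472614
```

View pics/ai.png

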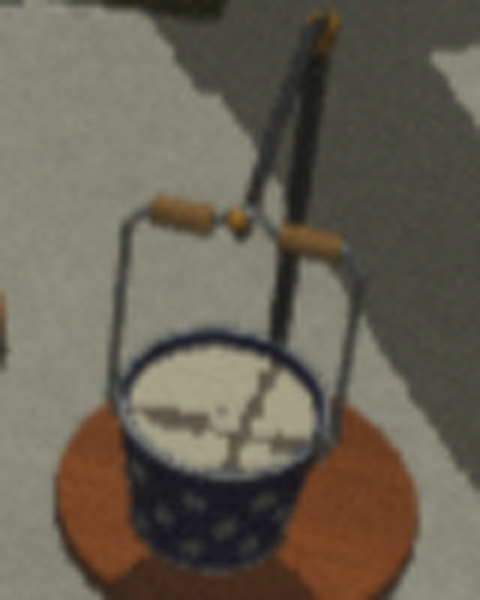

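View pics/aj.png

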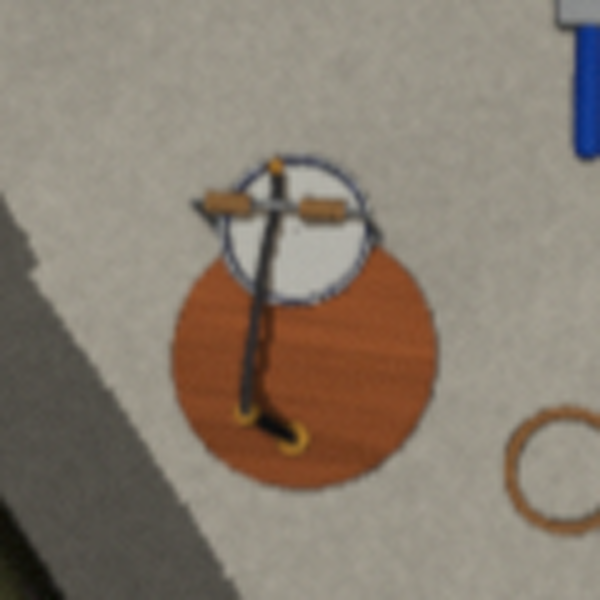

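View pics/ak.png

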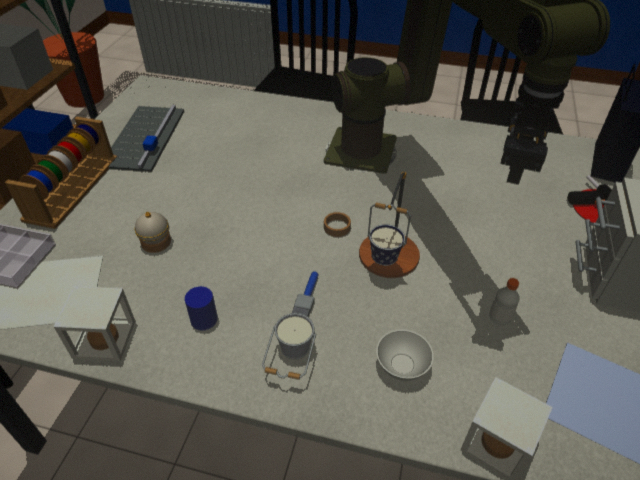

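The pictures show the kink on the arm just behind the ball, the crossbar square to the arm, the pail level within 1° and motionless over 0.6 s, and the bystanders where they were. Handing in.

```bash
python3 -c "
from workcell import bot
print(bot.finish_job())"
```

```text
the job is handed in; nothing more can be done
None
```

The navy pail is hanging by the kink of its bail on the stand's arm, and the job is handed in. I raised the bail by one sleeve along its arc while the pail stayed standing, then lifted the pail by it (about 0.4 kg). I brought the kink in over the ball tip and lowered it until the wrist load was about zero. Then I softened the grip, opened slowly and backed straight up and away, at about 20 s on the clock.

**Last checks:** the kink sits on the hook just behind the ball, with the crossbar square to the arm. In most of the 12 readings over the last 0.6 s the wax surface was level within about 1° (worst 1.4°), and the sleeves and ball did not move beyond measurement noise. The robot was clear of everything, and the other things on the table looked unmoved.

**What disagreed or was less clean:**
- **Bail raising:** part-way up, the bail was briefly pushed or pulled along its legs with about 3–4 N. I corrected it and the pail did not visibly move.
- **Tilt while lowering:** the outline fit gave about 5° and the wax plane about 2°. I trusted the wax plane.
- **Letting go:** before I opened the fingers, the load readings scattered by about 1 N around zero, and softening the grip briefly gave about 2 N sideways. Both were gone once the fingers opened.

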